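Straighten the trackside houses with a straightedge, throttle idle

ROBOT

A 6-joint arm with a two-finger parallel gripper is mounted at the origin on the work surface. World frame = base frame: x ahead of the robot, y to its left, z up, the work surface at z = 0. Lengths are in mm, angles in rad, forces in N, time in s.
With the tool pointing down it reaches from about 350 to 775 mm from the base axis. Payload 7.3 kg.
Tool frame: the origin (TCP) lies at the very end of the fingers, on their centre line; the grasp point (between the pads) lies bot.grip_point_offset behind it (bot.grip_point_offset is the distance from the TCP to the grasp point, in mm); z points along the fingers, y is the line along which they close (so a half turn about z gives the same grasp; the last joint's range is limited). The gripper opens to 92 mm and grips with 3 to 60 N. Pads are 19 mm wide; open, the fingers measure 130 mm over their backs; the gripper's body (75 mm by 190 mm) begins 47 mm behind the grasp point.
Start: joints at [1.074, 0.342, 1.524, -0, 1.275, -0.146], TCP at [180.402, 493.052, 226.741] pointing down, gripper open.
Joint ranges: [-2.53, 2.53], [-0.77, 2.02], [0.04, 2.7], [-1, 4.14], [0.28, 2.66], [-3.11, 3.11]. Speed limits (rad/s): [2.57, 2.57, 3.14, 3.14, 3.14, 3.14].

INTERFACE

Orientations are given as [roll, pitch, yaw] about the fixed x, y, z axes, in that order (R = Rz(yaw) Ry(pitch) Rx(roll)).
In Python, from plant import bot gives the robot as it stands. The module is installed in compiled form; this text tells all that it offers.
- The arm moves only by the tool carry_out, never from a script. Its argument "plan" is a list of rows, each an object of numbers: "tx", "ty", "tz": the shift along the world's x, y, z in mm; "rx", "ry", "rz": the turn, a rotation vector about the world's x, y, z in rad. A call has 1 to 12 rows; each row shifts and turns the commanded pose from where the row before left it; what a row does not reach is not made up. A row lasts 1/10 s, in which the tool goes at most 50 mm and 8.59 degrees, less where a joint would pass 70% of its speed; a pose out of reach is approached as far as the arm can. A call with a gripper value outside its range is refused whole. "gripper" is the closure, from 0 (fully open) to 1 (shut), set as the call begins (left out, the last holds). The fingers move at their own pace and stop on an object; the grip force is fixed at half the most. Time passes only in rows, so rows that do not move let the fingers close. It gives the time, the measured TCP pose, the force, the opening and the grip force at its end, in the units of the state.
- bot.get_obs(): the state, without advancing time (a new reading comes with each control period).
- bot.capture(name): name is "scene" or "side" or "wrist"; returns the picture (420x560x3 uint8, red, green, blue); there is no depth.
- bot.camera_model(name): a dict with "camera_matrix" (3x3 intrinsics, pixels), "R" (3x3) and "t" (3): a world point X has camera coordinates R X + t. Camera axes: x right, y down, z forward; pixel columns grow to the right and rows downward; lengths in mm; the calibration is good to about 2 mm. A picture is of the moment at which its call begins: read the wrist's pose just before it. camera_model takes no time and is no camera call; for the wrist camera it gives the pose at the moment of the call.
- bot.close_job(): hands the job in; it is judged then, once.
The state is a dict: "time": time; "joint_positions": joint angles; "dq": joint speeds; "tau": joint torques, N m; "tool_pos": TCP position; "tcp_rot": TCP orientation; "contact_force": force on the tool from outside, world axes, zero at the start; "moment": the same for the moment, N m; "grip_width": finger opening in mm; "finger_force": force on a finger pad.
Only numpy, scipy, OpenCV 4.12 (cv2) and the standard library are available. Lean on these libraries where they do the work, as an engineer would, in place of code of your own. Each camera call takes 0.05 s, during which the arm holds its last target. There are 200 camera calls.

TASK

The wooden houses have strayed on to the toy railway: pull the throttle back to idle and keep it there while you work on the street, then stand the houses left lying about into the row, doors towards the track, a little in front of the white line. With the straightedge held by its grip rib, push the whole row back together until every front is straight on the white line, lay the straightedge back on its blue mat, and only then set the throttle to slow, the yellow mark. Disturb none of the other toys.

Things in the scene. Friction and masses are not known exactly. Their poses are not given: they have to be found in the camera images.
- street: Flat printed street, flush with the leaf (z = 0; fixed, place and yaw vary). Origin: middle of the white building line, 10 mm wide, 440 mm long along y. +x points away from the track on to the grey paved plots (85 mm deep). On the -x side, roughly towards the robot, the brown track runs parallel, 30 to 94 mm from the line. Houses belong on the +x side, fronts on the line.
- house1_mid (a point): Centre of a solid wooden toy house (white walls, red roof; may be absent), 36 mm above its underside. 60 mm deep (x), 46 mm wide (y), walls 42 mm high, gable roof without overhang, ridge along y, 72 mm high in all. About 0.12 kg, loose, slides on the leaf. -x is the front with door and windows. Grip it across front and back walls.
- house1_front (a point): Middle of the front (door) wall of the house with white walls, red roof, 5 mm above its underside; same axes as house1_mid. Absent if the house is.
- house2_mid (a point): Centre of a solid wooden toy house (pale wood walls, blue roof; may be absent), 36 mm above its underside. 60 mm deep (x), 46 mm wide (y), walls 42 mm high, gable roof without overhang, ridge along y, 72 mm high in all. About 0.12 kg, loose, slides on the leaf. -x is the front with door and windows. Grip it across front and back walls.
- house2_front (a point): Middle of the front (door) wall of the house with pale wood walls, blue roof, 5 mm above its underside; same axes as house2_mid. Absent if the house is.
- house3_mid (a point): Centre of a solid wooden toy house (yellow walls, dark grey roof; may be absent), 36 mm above its underside. 60 mm deep (x), 46 mm wide (y), walls 42 mm high, gable roof without overhang, ridge along y, 72 mm high in all. About 0.12 kg, loose, slides on the leaf. -x is the front with door and windows. Grip it across front and back walls.
- house3_front (a point): Middle of the front (door) wall of the house with yellow walls, dark grey roof, 5 mm above its underside; same axes as house3_mid. Absent if the house is.
- house4_mid (a point): Centre of a solid wooden toy house (white walls, green roof; may be absent), 36 mm above its underside. 60 mm deep (x), 46 mm wide (y), walls 42 mm high, gable roof without overhang, ridge along y, 72 mm high in all. About 0.12 kg, loose, slides on the leaf. -x is the front with door and windows. Grip it across front and back walls.
- house4_front (a point): Middle of the front (door) wall of the house with white walls, green roof, 5 mm above its underside; same axes as house4_mid. Absent if the house is.
- house5_mid (a point): Centre of a solid wooden toy house (orange walls, dark brown roof; may be absent), 36 mm above its underside. 60 mm deep (x), 46 mm wide (y), walls 42 mm high, gable roof without overhang, ridge along y, 72 mm high in all. About 0.12 kg, loose, slides on the leaf. -x is the front with door and windows. Grip it across front and back walls.
- house5_front (a point): Middle of the front (door) wall of the house with orange walls, dark brown roof, 5 mm above its underside; same axes as house5_mid. Absent if the house is.
- house6_mid (a point): Centre of a solid wooden toy house (blue walls, white roof; may be absent), 36 mm above its underside. 60 mm deep (x), 46 mm wide (y), walls 42 mm high, gable roof without overhang, ridge along y, 72 mm high in all. About 0.12 kg, loose, slides on the leaf. -x is the front with door and windows. Grip it across front and back walls.
- house6_front (a point): Middle of the front (door) wall of the house with blue walls, white roof, 5 mm above its underside; same axes as house6_mid. Absent if the house is.
- ruler_grip (a point): Where to grip the straightedge: mid-rib, 27 mm above the underside. Aluminium flat 400 mm long (y), 60 mm wide (x), 5 mm thick, 0.2 kg; red upright rib 14 mm thick (x), 150 mm long (y), top 42 mm above the underside. +x points from rib to working edge, 47 mm away; the back edge is 13 mm behind. Starts on the mat.
- ruler_edge (a point): Middle of the straightedge's working edge, 47 mm from the grip point along the ruler's +x, at the height of the flat's top (5 mm above the underside). Same axes as ruler_grip. A crooked house turns square against the pushed edge only over some 20 to 30 mm of travel.
- mat: Blue felt mat, 440 mm long (y), 100 mm wide (x), 3 mm thick, fixed (place and yaw vary), origin under its centre: the straightedge's parking place. The straightedge starts with its axes parallel to the mat's, its rib's middle line 12 to 22 mm to -x of the mat's middle line, within 8 mm of its middle along y.
- controller: Black train controller, 130 mm (x) by 95 mm (y) by 54 mm high, fixed (place and yaw vary), origin under its centre. The throttle, a stirrup of two side arms and a crossbar, swings in its x-z plane about a pivot (axis along y) 50 mm above the origin, over a grey quadrant (47 mm radius about it, 32 mm wide) with marks: red = idle (towards -x), yellow = slow, green = full (towards +x).
- throttle (a joint): Throttle angle in rad: 0 = idle (its stop, leaning 0.70 rad from upright to the controller's -x, roughly towards the robot; red mark), 0.55 = slow (yellow mark), 1.40 = full (green, stop, leaning 0.70 rad to +x). Grows as the lever swings to +x. Friction (about 0.15 N m, 2 N at the handle) holds it where it is left.
- throttle_grip (a point): Middle of the throttle's red crossbar handle: round, 18 mm in diameter, along the controller's y, 95 mm from the pivot, 64 mm free between the two 8 mm side arms. Pinch it from above across the controller's x; it turns in the grip as the lever swings.
- fire_engine: Red toy fire engine, 120 x 46 x 60 mm, loose; origin under its centre. Bystander: leave it alone.
- bus: Silver toy bus, 160 x 48 x 58 mm, loose; origin under its centre. Bystander: leave it alone.
- hedge: Green silicone hedge, 150 mm long, 30 mm thick, 50 mm high, loose; origin under its centre. Bystander: leave it alone.
- pylon: Stainless steel bridge pylon, 150 mm high on a 50 x 90 mm foot, loose; origin under its centre. Bystander: leave it alone.
- tube: Loose capped clear tube with tiny figures, 36 mm in diameter, 105 mm high, standing, loose; origin under its centre. Bystander: leave it alone.

How it is judged:
By the outcome, as a careful person would: the job done as asked, in the order asked, and still so for the second after the job is handed in, with the robot touching nothing.
Of house1, house2, house3, house4, house5, house6 only 4 to 6 are there at a start; the rules pass over those that are not, and their reading is None.
At some moment in a run one of house1, house2, house3, house4, house5, house6 may be knocked a few centimetres aside while the robot is not near it.
It also fails if it takes over 210 s, if anything falls off the work surface, if the arm or the gripper's body presses on something with over 40 N, if the wrist force passes 120 N, or if a joint passes its speed limit or range.

## Working session

There is one attempt and no reset: what is moved stays moved. The work goes in short steps, Python scripts to look and compute and a tool call to move; the robot and the scene stay as the last step left them, time stands still between calls to the robot, and variables do not carry over. Pictures are saved under pics/ and viewed, at most 14 in all, crops included, and the job is handed in when it is done.

Besides the shell and the picture viewer there is one more tool, called after "Request:" as name(argument=value, ...) on one line, values as JSON. carry_out: Moves the arm, as the interface text tells. Its arguments: {"type":"object","properties":{"plan":{"type":"array"},"gripper":{"type":"number"}},"required":["plan"]}

```bash
mkdir -p pics; ls; cat > h.py <<'E'
import numpy as np, cv2
from plant import bot
def snap(name,fn=None):
    m=bot.camera_model(name); im=np.array(bot.capture(name))
    if fn: cv2.imwrite('pics/'+fn,im[:,:,::-1])
    return im,m
def ray(m,px):
    K=np.array(m["camera_matrix"]);R=np.array(m["R"]);t=np.array(m["t"]).ravel()
    d=R.T@np.linalg.solve(K,[px[0],px[1],1.]); return -R.T@t,d
def onplane(m,px,z):
    c,d=ray(m,px); return c+d*(z-c[2])/d[2]
def proj(m,X):
    K=np.array(m["camera_matrix"]);R=np.array(m["R"]);t=np.array(m["t"]).ravel()
    p=K@(R@np.array(X,float)+t); return p[:2]/p[2]
E
python3 - <<'E'
from h import *
o=bot.get_obs(); print(o, bot.grip_point_offset)
for n in("scene","side","wrist"):
    im,m=snap(n,n+'0.png'); print(n,np.round(ray(m,(280,210))[0]),np.round(ray(m,(280,210))[1],2),m["camera_matrix"][0])
E
```

```text
pics
{'time': 0.0, 'joint_positions': array([ 1.07400602e+00,  3.42708076e-01,  1.52497340e+00,  3.15441274e-06,
        1.27535060e+00, -1.46002243e-01]), 'dq': array([-0.0012085 , -0.00070075, -0.00078831,  0.00040413, -0.00134116,
        0.00139216]), 'tau': array([ 1.24086666e-03, -4.31243598e+01, -2.44222087e+01,  7.16754911e-02,
        5.60031622e-02, -1.50385613e-04]), 'tool_pos': array([180.21007056, 492.70575762, 226.0677617 ]), 'tcp_rot': array([-3.14016898e+00, -2.12397532e-04,  2.79080352e+00]), 'contact_force': array([-0.08581953, -0.34290742,  1.0155305 ]), 'moment': array([0.01148413, 0.00252545, 0.02515884]), 'finger_force': 0.0, 'grip_width': 91.61517128523992} 18.8
scene [ 905.  470. 1101.] [-0.28 -0.41 -0.87] [389.58999997   0.         277.08129772]
side [  202. -1010.   839.] [ 0.27  0.78 -0.57] [467.81229654   0.         286.64158634]
wrist [116. 516. 384.] [ 0.24 -0.08 -0.97] [299.95659552   0.         277.67090366]
```

View pics/scene0.png

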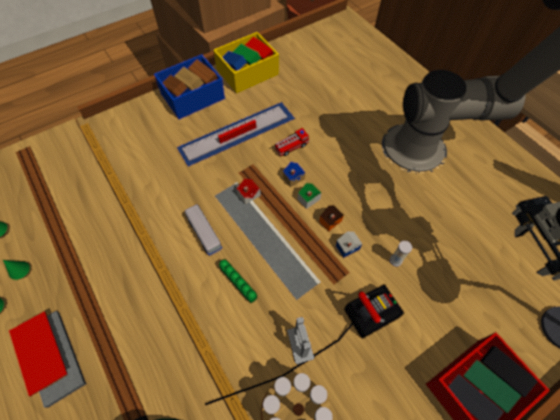

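View pics/side0.png

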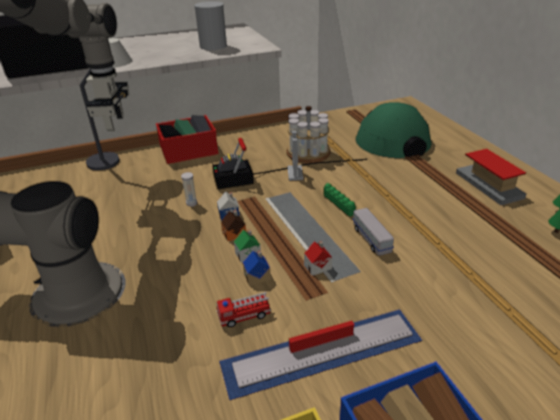

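The scene view shows the mat and straightedge at (237,133), the fire engine at (293,142) and the red-roof house on the plots at (248,188). Four houses lie on the near side of the track at (293,173), (309,194), (331,217) and (348,243). The tube is at (402,252), the controller at (375,310) with its lever towards +x, the pylon at (300,345), the hedge at (238,280) and the bus at (203,229).

```bash
python3 - <<'E'
from h import *
a=cv2.imread('pics/scene0.png')[120:350,170:430]; cv2.imwrite('pics/crop1.png',cv2.resize(a,None,fx=2.6,fy=2.6,interpolation=cv2.INTER_CUBIC))
m=bot.camera_model('scene')
for n,p,z in [('mat',(237,133),3),('mat corner',(290,104),3),('mat corner',(180,150),3),('fe',(293,142),40),('h1',(248,186),60),('h2',(293,172),60),('h4',(309,193),60),('h5',(331,216),60),('h?',(348,243),60),('tube',(402,246),100),('ctl',(375,312),50),('handle',(379,306),120),('pyl',(301,357),0),('hedge',(238,280),40),('bus',(203,229),50),('line end',(316,282),0)]:
    print(n,np.round(onplane(m,p,z)))
E
```

```text
mat [ 501. -400.    3.]
mat corner [ 256. -414.    3.]
mat corner [ 710. -443.    3.]
fe [ 371. -229.   40.]
h1 [ 604. -146.   60.]
h2 [ 453. -112.   60.]
h4 [456. -18.  60.]
h5 [448.  86.  60.]
h? [462. 185.  60.]
tube [357. 287. 100.]
ctl [525. 383.  50.]
handle [531. 383. 120.]
pyl [751. 362.   0.]
hedge [787.  99.  40.]
bus [794. -94.  50.]
line end [594. 216.   0.]
```

View pics/crop1.png

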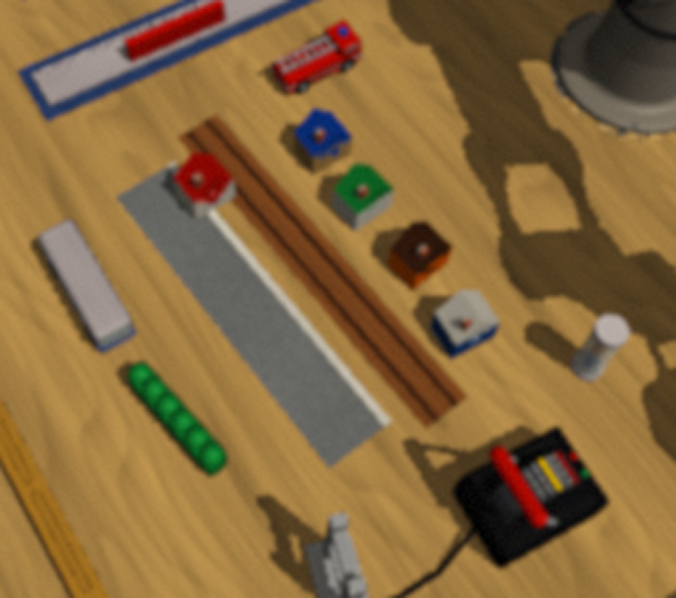

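The crop shows five houses: red, blue, green, brown and white roofs, with the yellow house3 absent. The throttle's red crossbar at crop (520,487) leans away from the robot, towards full. Next I triangulate the handle and measure the street line and mat.

```bash
cat >> h.py <<'E'
def mask(im,lo,hi):
    return cv2.inRange(cv2.cvtColor(im,cv2.COLOR_RGB2HSV),np.array(lo),np.array(hi))
def red(im): return mask(im,(0,130,70),(8,255,255))|mask(im,(172,130,70),(180,255,255))
def box(mk,x0,y0,x1,y1):
    z=np.zeros_like(mk); z[y0:y1,x0:x1]=mk[y0:y1,x0:x1]; return z
def big(mk):
    n,l,s,c=cv2.connectedComponentsWithStats(mk); i=1+np.argmax(s[1:,4]); return (l==i).astype(np.uint8)*255,c[i],s[i]
def ends(mk):
    p=np.argwhere(mk>0)[:,::-1].astype(float); c=p.mean(0); d=np.linalg.svd(p-c,full_matrices=False)[2][0]; t=(p-c)@d
    return c,d,c+d*t.min(),c+d*t.max()
def tri(*mp):
    A=np.zeros((3,3));b=np.zeros(3)
    for m,p in mp:
        c,d=ray(m,p);d=d/np.linalg.norm(d);P=np.eye(3)-np.outer(d,d);A+=P;b+=P@c
    return np.linalg.solve(A,b)
E
python3 - <<'E'
from h import *
S=cv2.imread('pics/scene0.png')[:,:,::-1].copy();D=cv2.imread('pics/side0.png')[:,:,::-1].copy()
ms=bot.camera_model('scene');md=bot.camera_model('side')
a,ca,sa=big(box(red(S),345,280,395,330)); b,cb,sb=big(box(red(D),220,130,255,175))
print(ca,sa,cb,sb,tri((ms,ca),(md,cb))); ea=ends(a);eb=ends(b);print(np.round(ea,1),np.round(eb,1))
w=mask(S,(0,0,150),(180,60,255)); w=box(w,255,200,322,290); w,c,s=big(w);e=ends(w);print('line',s,[np.round(onplane(ms,p,0)) for p in e[2:]])
r,c,s=big(box(red(S),210,115,262,148)); e=ends(r); print('rib',[np.round(onplane(ms,p,45)) for p in (e[0],e[2],e[3])])
bl=mask(S,(100,120,60),(130,255,255)); bl=box(bl,170,95,300,168); h=cv2.convexHull(np.argwhere(bl>0)[:,::-1].astype(np.int32)); q=cv2.approxPolyDP(h,6,True); print('mat',[np.round(onplane(ms,p[0],3)) for p in q])
E
```

```text
[369.24904215 306.5440613 ] [358 291  23  32 261] [241.72413793 143.74137931] [238 138   8  13  58] [559.28012584 370.807979   133.3665106 ]
[[369.2 306.5]
 [  0.5   0.8]
 [359.7 291.6]
 [379.1 322. ]] [[241.7 143.7]
 [  0.4   0.9]
 [239.3 137.9]
 [244.3 149.9]]
line [255 205  65  79 299] [array([ 609., -105.,    0.]), array([589., 221.,   0.])]
rib [array([ 512., -375.,   45.]), array([ 435., -372.,   45.]), array([ 585., -377.,   45.])]
mat [array([ 398., -150.,    3.]), array([ 714., -372.,    3.]), array([ 622., -709.,    3.]), array([ 285., -433.,    3.]), array([ 288., -354.,    3.])]
```

Request:
carry_out(plan=[{"tx": 40,"ty": -10},{"tx": 45,"ty": -10},{"tx": 45,"ty": -10},{"tx": 45,"ty": -15},{"tx": 45,"ty": -20},{"tx": 40,"ty": -20},{"tx": 20,"ty": -15},{}])

```text
invalid input at $.plan[0]: expected keys tx, ty, tz, rx, ry, rz
```

Request:
carry_out(plan=[{"tx": 40,"ty": -10,"tz": 5,"rx": 0,"ry": 0,"rz": -0.12},{"tx": 40,"ty": -10,"tz": 5,"rx": 0,"ry": 0,"rz": -0.12},{"tx": 40,"ty": -10,"tz": 5,"rx": 0,"ry": 0,"rz": -0.12},{"tx": 40,"ty": -10,"tz": 5,"rx": 0,"ry": 0,"rz": -0.12},{"tx": 40,"ty": -15,"tz": 0,"rx": 0,"ry": 0,"rz": -0.12},{"tx": 40,"ty": -15,"tz": 0,"rx": 0,"ry": 0,"rz": -0.12},{"tx": 40,"ty": -15,"tz": 0,"rx": 0,"ry": 0,"rz": -0.12},{"tx": 40,"ty": -15,"tz": 0,"rx": 0,"ry": 0,"rz": -0.12},{"tx": 0,"ty": 0,"tz": 0,"rx": 0,"ry": 0,"rz": -0.13},{"tx": 0,"ty": 0,"tz": 0,"rx": 0,"ry": 0,"rz": -0.13}])

```text
time: 1.15
tool_pos: [501.6, 391.9, 245.6]
tcp_rot: [-3.14, 0.001, 1.563]
contact_force: [0.1, -0.2, 0.1]
grip_width: 91.9
finger_force: 0.0
```

```bash
python3 - <<'E'
from h import *
o=bot.get_obs(); print(np.round(o['tool_pos']),np.round(o['tcp_rot'],3),np.round(o['joint_positions'],2))
im,m=snap('wrist','w1.png'); print(np.round(ray(m,(280,210))[0]),np.round(ray(m,(280,210))[1],2))
cv2.imwrite('pics/w1b.png',cv2.resize(im[:,:,::-1],None,fx=1.4,fy=1.4))
E
```

```text
[502. 392. 246.] [-3.140e+00  1.000e-03  1.563e+00] [ 0.54  0.54  1.15 -0.    1.45  0.55]
[502. 460. 404.] [ 0.   -0.25 -0.97]
```

View pics/w1b.png

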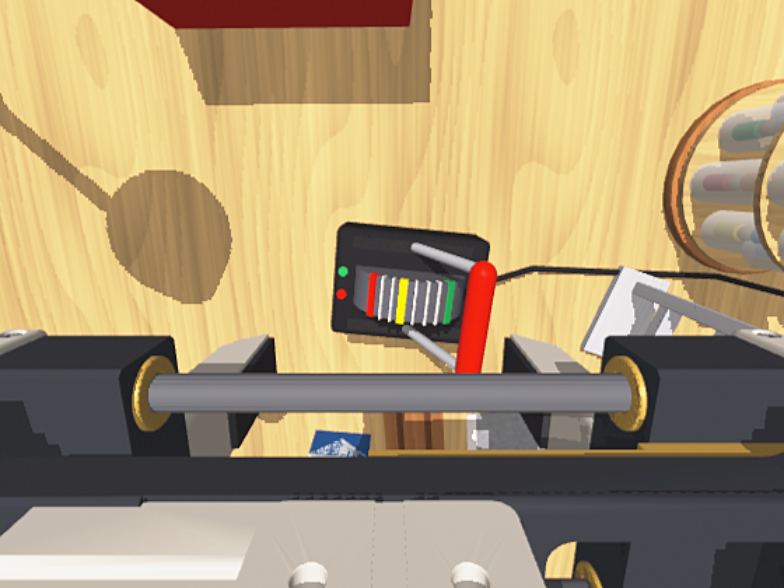

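The view has world +x to the right and +y up. The controller body has corners (340,222), (488,238), (475,345) and (332,330). The handle bar runs from (483,270) to (468,372), near the green mark.

```bash
python3 - <<'E'
from h import *
m=bot.camera_model('wrist')
q=[onplane(m,np.array(p)/1.4,54) for p in((340,224),(488,240),(475,344),(332,330))]
print(np.round(q),np.round(np.mean(q,0)),'yaw',np.arctan2((q[1]-q[0])[1],(q[1]-q[0])[0]),np.arctan2((q[2]-q[3])[1],(q[2]-q[3])[0]))
im=cv2.imread('pics/w1.png')[:,:,::-1].copy()
r,c,s=big(box(red(im),310,180,370,275)); e=ends(r); print(s,np.round(e,1))
for z in(123,133): print([np.round(onplane(m,p,z)) for p in e[2:]])
sm=bot.camera_model('scene'); dm=bot.camera_model('side')
S=cv2.imread('pics/scene0.png')[:,:,::-1].copy()
_,ca,_=big(box(red(S),345,280,395,330)); print('sceneC',[np.round(onplane(sm,ca,z)) for z in (123,128,133)])
E
```

```text
[[461. 429.  54.]
 [584. 414.  54.]
 [577. 322.  54.]
 [450. 337.  54.]] [518. 375.  54.] yaw -0.12048667040933254 -0.11679774436351027
[ 325  186   30   81 1544] [[ 3.396e+02  2.267e+02]
 [-2.000e-01  1.000e+00]
 [ 3.462e+02  1.859e+02]
 [ 3.330e+02  2.671e+02]]
[array([566., 409., 123.]), array([556., 326., 123.])]
[array([564., 411., 133.]), array([555., 331., 133.])]
sceneC [array([554., 370., 123.]), array([556., 371., 128.]), array([558., 371., 133.])]
```

Request:
carry_out(plan=[{"tx": 30,"ty": -12,"tz": -20,"rx": 0,"ry": 0,"rz": -0.12},{"tx": 29,"ty": -11,"tz": -20,"rx": 0,"ry": 0,"rz": 0},{"tx": 0,"ty": 0,"tz": -30,"rx": 0,"ry": 0,"rz": 0},{"tx": 0,"ty": 0,"tz": -30,"rx": 0,"ry": 0,"rz": 0},{"tx": 0,"ty": 0,"tz": -20,"rx": 0,"ry": 0,"rz": 0},{"tx": 0,"ty": 0,"tz": -10,"rx": 0,"ry": 0,"rz": 0},{"tx": 0,"ty": 0,"tz": 0,"rx": 0,"ry": 0,"rz": 0},{"tx": 0,"ty": 0,"tz": 0,"rx": 0,"ry": 0,"rz": 0}])

```text
time: 2.0
tool_pos: [559.8, 370.5, 117.8]
tcp_rot: [3.14, -0.001, 1.452]
contact_force: [-1.0, 0.7, 0.6]
grip_width: 91.8
finger_force: 0.0
```

Request:
carry_out(plan=[{"tx": 0,"ty": 0,"tz": 0,"rx": 0,"ry": 0,"rz": 0},{"tx": 0,"ty": 0,"tz": 0,"rx": 0,"ry": 0,"rz": 0},{"tx": 0,"ty": 0,"tz": 0,"rx": 0,"ry": 0,"rz": 0},{"tx": 0,"ty": 0,"tz": 0,"rx": 0,"ry": 0,"rz": 0},{"tx": 0,"ty": 0,"tz": 0,"rx": 0,"ry": 0,"rz": 0},{"tx": 0,"ty": 0,"tz": 0,"rx": 0,"ry": 0,"rz": 0},{"tx": 0,"ty": 0,"tz": 0,"rx": 0,"ry": 0,"rz": 0},{"tx": 0,"ty": 0,"tz": 0,"rx": 0,"ry": 0,"rz": 0}], gripper=1)

```text
time: 2.8
tool_pos: [559.4, 370.0, 116.7]
tcp_rot: [3.142, 0.0, 1.451]
contact_force: [-0.9, 0.2, 1.0]
grip_width: 32.5
finger_force: 0.0
```

Request:
carry_out(plan=[{"tx": 0,"ty": 0,"tz": 0,"rx": 0,"ry": 0,"rz": 0},{"tx": 0,"ty": 0,"tz": 0,"rx": 0,"ry": 0,"rz": 0},{"tx": 0,"ty": 0,"tz": 0,"rx": 0,"ry": 0,"rz": 0},{"tx": 0,"ty": 0,"tz": 0,"rx": 0,"ry": 0,"rz": 0}])

```text
time: 3.2
tool_pos: [559.3, 370.0, 116.7]
tcp_rot: [-3.142, 0.0, 1.451]
contact_force: [0.6, -0.3, -0.8]
grip_width: 17.0
finger_force: 30.0
```

Request:
carry_out(plan=[{"tx": -11.3,"ty": 1.3,"tz": 5,"rx": 0,"ry": 0,"rz": 0},{"tx": -11.3,"ty": 1.4,"tz": 3,"rx": 0,"ry": 0,"rz": 0},{"tx": -18.8,"ty": 2.3,"tz": 2,"rx": 0,"ry": 0,"rz": 0},{"tx": -18.8,"ty": 2.3,"tz": -2,"rx": 0,"ry": 0,"rz": 0},{"tx": -18,"ty": 2.2,"tz": -5.6,"rx": 0,"ry": 0,"rz": 0},{"tx": -12.6,"ty": 1.5,"tz": -6.5,"rx": 0,"ry": 0,"rz": 0},{"tx": -6,"ty": 0.7,"tz": -4,"rx": 0,"ry": 0,"rz": 0},{"tx": -5.5,"ty": 0.7,"tz": -4.3,"rx": 0,"ry": 0,"rz": 0},{"tx": -2,"ty": 0.2,"tz": -1.7,"rx": 0,"ry": 0,"rz": 0},{"tx": 0,"ty": 0,"tz": 0,"rx": 0,"ry": 0,"rz": 0}])

```text
time: 4.2
tool_pos: [457.2, 382.8, 104.4]
tcp_rot: [3.137, -0.002, 1.451]
contact_force: [4.8, -2.5, 11.4]
grip_width: 17.0
finger_force: 30.0
```

Request:
carry_out(plan=[{"tx": 0,"ty": 0,"tz": 0,"rx": 0,"ry": 0,"rz": 0},{"tx": 0,"ty": 0,"tz": 0,"rx": 0,"ry": 0,"rz": 0},{"tx": 0,"ty": 0,"tz": 0,"rx": 0,"ry": 0,"rz": 0},{"tx": 0,"ty": 0,"tz": 0,"rx": 0,"ry": 0,"rz": 0},{"tx": 0,"ty": 0,"tz": 0,"rx": 0,"ry": 0,"rz": 0},{"tx": 0,"ty": 0,"tz": 0,"rx": 0,"ry": 0,"rz": 0},{"tx": 0,"ty": 0,"tz": 20,"rx": 0,"ry": 0,"rz": 0},{"tx": 0,"ty": 0,"tz": 40,"rx": 0,"ry": 0,"rz": 0},{"tx": 0,"ty": 0,"tz": 45,"rx": 0,"ry": 0,"rz": 0},{"tx": 0,"ty": 0,"tz": 45,"rx": 0,"ry": 0,"rz": 0}], gripper=0)

```text
time: 5.2
tool_pos: [454.7, 382.5, 254.1]
tcp_rot: [-3.141, 0.001, 1.451]
contact_force: [1.5, 0.9, -0.6]
grip_width: 89.9
finger_force: 0.0
```

Request:
carry_out(plan=[{"tx": 5,"ty": -49,"tz": 0,"rx": 0,"ry": 0,"rz": 0.12},{"tx": 5,"ty": -49,"tz": 0,"rx": 0,"ry": 0,"rz": 0},{"tx": 5,"ty": -49,"tz": 0,"rx": 0,"ry": 0,"rz": 0},{"tx": 5,"ty": -49,"tz": 0,"rx": 0,"ry": 0,"rz": 0},{"tx": 5,"ty": -49,"tz": 0,"rx": 0,"ry": 0,"rz": 0},{"tx": 5,"ty": -49,"tz": 0,"rx": 0,"ry": 0,"rz": 0},{"tx": 5,"ty": -49,"tz": 0,"rx": 0,"ry": 0,"rz": 0},{"tx": 5,"ty": -49,"tz": 0,"rx": 0,"ry": 0,"rz": 0},{"tx": 5,"ty": -49,"tz": 0,"rx": 0,"ry": 0,"rz": 0},{"tx": 5,"ty": -49,"tz": 0,"rx": 0,"ry": 0,"rz": 0},{"tx": 5,"ty": -49,"tz": 0,"rx": 0,"ry": 0,"rz": 0},{"tx": 5,"ty": -49,"tz": 0,"rx": 0,"ry": 0,"rz": 0}])

```text
time: 6.4
tool_pos: [514.9, -207.4, 252.8]
tcp_rot: [3.141, -0.0, 1.571]
contact_force: [0.6, -0.3, 0.8]
grip_width: 91.7
finger_force: 0.0
```

```bash
python3 - <<'E'
from h import *
o=bot.get_obs(); print(np.round(o['tool_pos']),np.round(o['tcp_rot'],3),np.round(o['joint_positions'],2))
im,m=snap('wrist','w2.png'); np.savez('w2.npz',**{k:np.array(v) for k,v in m.items() if k in('camera_matrix','R','t')})
cv2.imwrite('pics/w2b.png',cv2.resize(im[:,:,::-1],None,fx=1.42,fy=1.42))
E
```

```text
[ 515. -207.  253.] [ 3.141 -0.     1.571] [-0.52  0.38  1.4   0.    1.37 -0.52]
```

View pics/w2b.png

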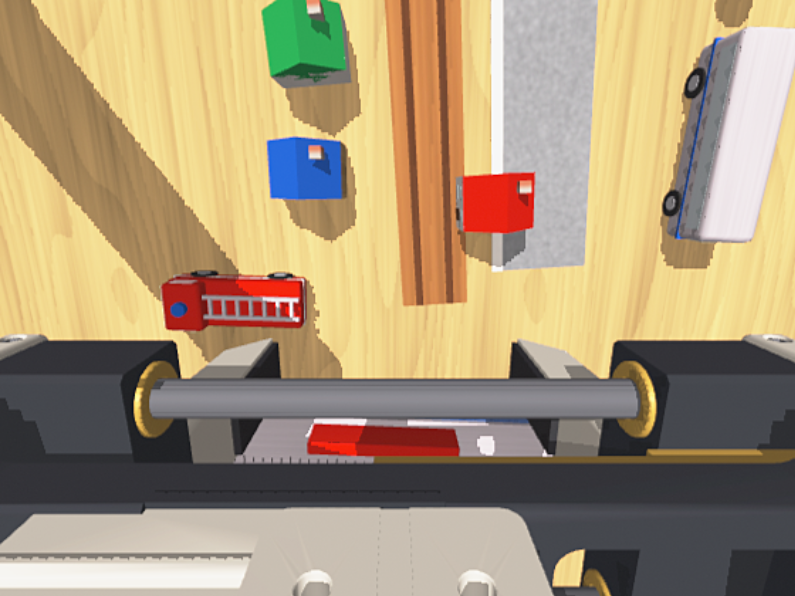

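The wrist view has +x to the right and +y up. House1's door side is visible at (459,205), facing the track, with its chimney at the back (525,187). House2 at (306,168) and house4 at (305,40) have their chimneys to the right, so their fronts also face -x. The line's end is at (497,268). The ruler rib lies behind the gripper at (383,440).

```bash
cat >> h.py <<'E'
ROOF={'h1':red,'h2':lambda i:mask(i,(105,150,60),(125,255,255)),'h4':lambda i:mask(i,(55,130,40),(85,255,255)),
 'h5':lambda i:mask(i,(0,60,20),(20,230,110)),'h6':lambda i:mask(i,(0,0,165),(180,45,255))}
def house(im,m,k,b):
    mk,c,s=big(box(ROOF[k](im),*b)); p=np.argwhere(mk>0)[:,::-1]
    h=cv2.convexHull(p.astype(np.int32))[:,0]; w=np.array([onplane(m,q,42)[:2] for q in h],np.float32)
    (cx,cy),sz,a=cv2.minAreaRect(w); cam=ray(m,(280,210))[0]
    a=(a+45)%90-45
    print(k,s[4],'rect42',np.round((cx,cy),1),np.round(sz,1),'ang deg',round(a,1),'cen57',np.round(onplane(m,c,57)[:2]),'x',w.min(0),w.max(0),'cam',np.round(cam))
E
python3 - <<'E'
from h import *
m=dict(np.load('w2.npz')); im=cv2.imread('pics/w2.png')[:,:,::-1].copy()
house(im,m,'h1',(320,115,385,170)); house(im,m,'h2',(180,90,250,145)); house(im,m,'h4',(175,0,255,70))
w=box(mask(im,(0,0,215),(180,30,255)),340,0,360,195)
ys=range(5,115,10); pts=[(np.mean(np.nonzero(w[y])[0]),y) for y in ys if w[y].any()]
W=np.array([onplane(m,p,0)[:2] for p in pts]); f=np.polyfit(W[:,1],W[:,0],1); print('line x=',f,W[:,1].min(),W[:,1].max(),len(pts)); 
print('line end',onplane(m,(497/1.42,270/1.42),0), 'plot end',onplane(m,(585/1.42,264/1.42),0))
r=red(im); b=big(box(r,200,290,330,325))[0]; e=ends(b); print('rib',s if 0 else '',[np.round(onplane(m,p,42)) for p in (e[0],e[2],e[3])])
for p in ((163,280),(305,275),(305,325),(163,328)): print('fe',np.round(onplane(m,(p[0]/1.42,p[1]/1.42),50)))
E
```

```text
h1 1958 rect42 [ 602.9 -152.9] [59.6 48.5] ang deg 2.5 cen57 [ 598. -152.] x [ 572.2667  -176.57335] [ 633.5297  -127.45236] cam [ 515. -140.  411.]
h2 1971 rect42 [ 440.7 -124.4] [47.3 59.2] ang deg -0.3 cen57 [ 443. -126.] x [ 411.0075  -147.99797] [ 470.37326 -100.75692] cam [ 515. -140.  411.]
h4 2587 rect42 [445.4 -28.7] [59.2 54.2] ang deg 4.2 cen57 [447. -33.] x [414.77512 -55.59328] [475.83768    -2.9311528] cam [ 515. -140.  411.]
line x= [-5.81837708e-02  6.02557066e+02] -106.14733668111424 7.363514675042552 11
line end [ 615.76470578 -218.21816382    0.        ] plot end [ 701.32817124 -212.32708054    0.        ]
rib  [array([ 502., -380.,   42.]), array([ 429., -378.,   42.]), array([ 578., -382.,   42.])]
fe [ 315. -217.   50.]
fe [ 438. -213.   50.]
fe [ 436. -258.   50.]
fe [ 309. -261.   50.]
```

Request:
carry_out(plan=[{"tx": -37,"ty": 41,"tz": 0,"rx": 0,"ry": 0,"rz": 0},{"tx": -37,"ty": 42,"tz": -20,"rx": 0,"ry": 0,"rz": 0},{"tx": 0,"ty": 0,"tz": -40,"rx": 0,"ry": 0,"rz": 0},{"tx": 0,"ty": 0,"tz": -40,"rx": 0,"ry": 0,"rz": 0},{"tx": 0,"ty": 0,"tz": -40,"rx": 0,"ry": 0,"rz": 0},{"tx": 0,"ty": 0,"tz": -30,"rx": 0,"ry": 0,"rz": 0},{"tx": 0,"ty": 0,"tz": -30,"rx": 0,"ry": 0,"rz": 0},{"tx": 0,"ty": 0,"tz": -20,"rx": 0,"ry": 0,"rz": 0},{"tx": 0,"ty": 0,"tz": -19,"rx": 0,"ry": 0,"rz": 0},{"tx": 0,"ty": 0,"tz": 0,"rx": 0,"ry": 0,"rz": 0}])

```text
time: 7.45
tool_pos: [449.0, -132.0, 14.9]
tcp_rot: [-3.138, -0.002, 1.571]
contact_force: [-0.3, -1.2, 0.1]
grip_width: 91.8
finger_force: 0.0
```

Request:
carry_out(plan=[{"tx": 0,"ty": 0,"tz": 0,"rx": 0,"ry": 0,"rz": 0},{"tx": 0,"ty": 0,"tz": 0,"rx": 0,"ry": 0,"rz": 0},{"tx": 0,"ty": 0,"tz": 0,"rx": 0,"ry": 0,"rz": 0},{"tx": 0,"ty": 0,"tz": 0,"rx": 0,"ry": 0,"rz": 0},{"tx": 0,"ty": 0,"tz": 0,"rx": 0,"ry": 0,"rz": 0},{"tx": 0,"ty": 0,"tz": 0,"rx": 0,"ry": 0,"rz": 0},{"tx": 0,"ty": 0,"tz": 0,"rx": 0,"ry": 0,"rz": 0}], gripper=1)

```text
time: 8.15
tool_pos: [450.5, -132.9, 17.4]
tcp_rot: [3.141, 0.0, 1.571]
contact_force: [-3.5, -0.1, 6.5]
grip_width: 59.6
finger_force: 30.0
```

Request:
carry_out(plan=[{"tx": 0,"ty": 0,"tz": 10,"rx": 0,"ry": 0,"rz": 0},{"tx": 0,"ty": 0,"tz": 30,"rx": 0,"ry": 0,"rz": 0},{"tx": 0,"ty": 0,"tz": 40,"rx": 0,"ry": 0,"rz": 0},{"tx": 20,"ty": 3,"tz": 30,"rx": 0,"ry": 0,"rz": 0.06},{"tx": 40,"ty": 6,"tz": 0,"rx": 0,"ry": 0,"rz": 0},{"tx": 40,"ty": 6,"tz": 0,"rx": 0,"ry": 0,"rz": 0},{"tx": 40,"ty": 6,"tz": 0,"rx": 0,"ry": 0,"rz": 0},{"tx": 20,"ty": 5,"tz": 0,"rx": 0,"ry": 0,"rz": 0},{"tx": 0,"ty": 0,"tz": 0,"rx": 0,"ry": 0,"rz": 0}])

```text
time: 9.05
tool_pos: [612.7, -106.1, 126.8]
tcp_rot: [3.14, 0.0, 1.632]
contact_force: [-0.0, 0.1, -1.8]
grip_width: 59.8
finger_force: 30.0
```

```bash
python3 - <<'E'
from h import *
o=bot.get_obs(); print(np.round(o['tool_pos'],1),np.round(o['tcp_rot'],3),o['grip_width'])
im,m=snap('side'); a=im[120:380,140:420]; cv2.imwrite('pics/s3.png',cv2.resize(a[:,:,::-1],None,fx=2.2,fy=2.2,interpolation=cv2.INTER_CUBIC))
E
```

```text
[ 612.7 -106.1  126.8] [3.14  0.    1.632] 59.84973536109874
```

View pics/s3.png

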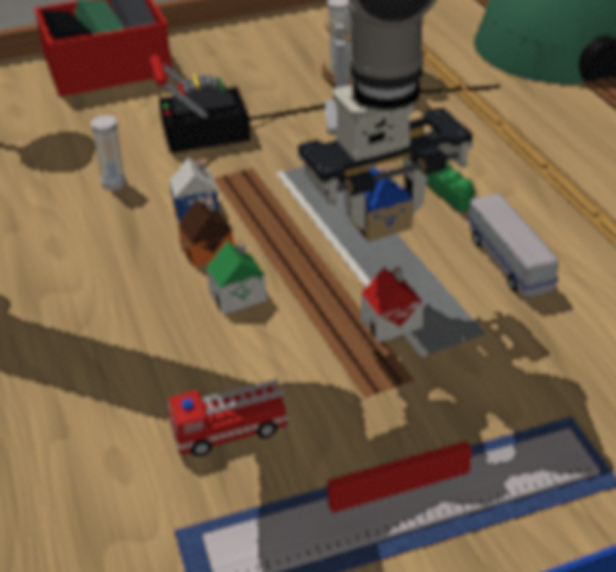

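The lever is now at its idle stop, leaning towards the robot. House2 is in the gripper, upright with its door towards the track.

Request:
carry_out(plan=[{"tx": 0,"ty": 0,"tz": -40,"rx": 0,"ry": 0,"rz": 0},{"tx": 0,"ty": 0,"tz": -40,"rx": 0,"ry": 0,"rz": 0},{"tx": 0,"ty": 0,"tz": -20,"rx": 0,"ry": 0,"rz": 0},{"tx": 0,"ty": 0,"tz": -6,"rx": 0,"ry": 0,"rz": 0},{"tx": 0,"ty": 0,"tz": -3,"rx": 0,"ry": 0,"rz": 0},{"tx": 0,"ty": 0,"tz": 0,"rx": 0,"ry": 0,"rz": 0},{"tx": 0,"ty": 0,"tz": 0,"rx": 0,"ry": 0,"rz": 0}])

```text
time: 9.8
tool_pos: [611.3, -107.3, 19.5]
tcp_rot: [3.139, 0.001, 1.631]
contact_force: [-0.3, 0.7, -1.7]
grip_width: 59.6
finger_force: 30.0
```

Request:
carry_out(plan=[{"tx": 0,"ty": 0,"tz": 0,"rx": 0,"ry": 0,"rz": 0},{"tx": 0,"ty": 0,"tz": 0,"rx": 0,"ry": 0,"rz": 0},{"tx": 0,"ty": 0,"tz": 0,"rx": 0,"ry": 0,"rz": 0},{"tx": 0,"ty": 0,"tz": 0,"rx": 0,"ry": 0,"rz": 0},{"tx": 0,"ty": 0,"tz": 0,"rx": 0,"ry": 0,"rz": 0},{"tx": 0,"ty": 0,"tz": 0,"rx": 0,"ry": 0,"rz": 0},{"tx": 0,"ty": 0,"tz": 20,"rx": 0,"ry": 0,"rz": 0},{"tx": 0,"ty": 0,"tz": 40,"rx": 0,"ry": 0,"rz": 0},{"tx": 0,"ty": 0,"tz": 40,"rx": 0,"ry": 0,"rz": 0},{"tx": 0,"ty": 0,"tz": 40,"rx": 0,"ry": 0,"rz": 0},{"tx": 0,"ty": 0,"tz": 40,"rx": 0,"ry": 0,"rz": 0},{"tx": 0,"ty": 0,"tz": 30,"rx": 0,"ry": 0,"rz": 0}], gripper=0)

```text
time: 11.0
tool_pos: [610.9, -107.0, 230.8]
tcp_rot: [3.139, 0.001, 1.631]
contact_force: [0.0, -0.3, -0.3]
grip_width: 91.7
finger_force: 0.0
```

Request:
carry_out(plan=[{"tx": -35,"ty": 0,"tz": 0,"rx": 0,"ry": 0,"rz": 0},{"tx": -40,"ty": 0,"tz": 0,"rx": 0,"ry": 0,"rz": 0},{"tx": -40,"ty": 0,"tz": 0,"rx": 0,"ry": 0,"rz": 0},{"tx": -35,"ty": 0,"tz": 0,"rx": 0,"ry": 0,"rz": 0},{"tx": 0,"ty": 0,"tz": 0,"rx": 0,"ry": 0,"rz": 0}])

```text
time: 11.5
tool_pos: [456.7, -106.3, 228.0]
tcp_rot: [-3.139, -0.001, 1.63]
contact_force: [-0.3, 0.5, 0.5]
grip_width: 91.8
finger_force: 0.0
```

```bash
cat > look.py <<'E'
import sys
from h import *
n=sys.argv[1]
o=bot.get_obs(); print(o['time'],np.round(o['tool_pos'],1),np.round(o['tcp_rot'],3),np.round(o['joint_positions'],2))
im,m=snap('wrist',n+'.png'); np.savez(n+'.npz',**{k:np.array(v) for k,v in m.items() if k in('camera_matrix','R','t')})
cv2.imwrite('pics/'+n+'b.png',cv2.resize(im[:,:,::-1],None,fx=1.42,fy=1.42))
E
python3 look.py w3
```

```text
11.5 [ 456.7 -106.3  228. ] [-3.139e+00 -1.000e-03  1.630e+00] [-0.39  0.24  1.67 -0.    1.24 -0.45]
```

View pics/w3b.png

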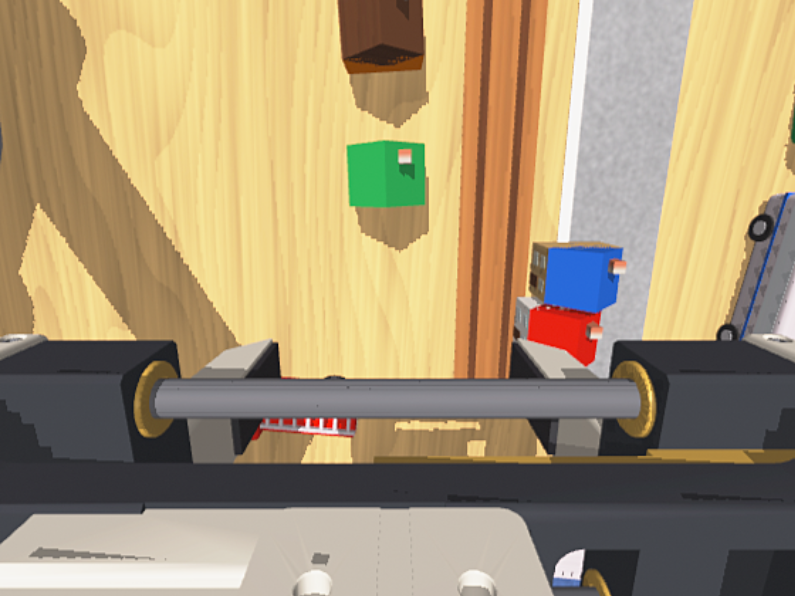

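House4 is at (387,174) and house5 at (383,30), both with chimneys to the right, so their fronts face -x. House2 stands next to house1 with its door towards the track.

```bash
python3 - <<'E'
from h import *
m=dict(np.load('w3.npz')); im=cv2.imread('pics/w3.png')[:,:,::-1].copy()
house(im,m,'h4',(235,90,310,155)); house(im,m,'h5',(232,0,305,55)); house(im,m,'h2',(370,165,445,225))
E
```

```text
h4 2263 rect42 [445.1 -29.1] [58.3 48.6] ang deg 4.3 cen57 [445. -30.] x [415.32248  -53.973755] [475.87128    -4.7889495] cam [453. -39. 386.]
h5 2496 rect42 [437.2  67.4] [59.9 41.6] ang deg 3.3 cen57 [437.  65.] x [406.28928   46.312202] [467.78473   89.735634] cam [453. -39. 386.]
h2 2035 rect42 [ 610.9 -103.2] [59.6 53.8] ang deg 3.4 cen57 [603. -99.] x [ 579.69446 -129.36336] [641.7304  -75.23547] cam [453. -39. 386.]
```

Request:
carry_out(plan=[{"tx": -6,"ty": 38,"tz": -20,"rx": 0,"ry": 0,"rz": 0.015},{"tx": -5.5,"ty": 38,"tz": -20,"rx": 0,"ry": 0,"rz": 0},{"tx": 0,"ty": 0,"tz": -40,"rx": 0,"ry": 0,"rz": 0},{"tx": 0,"ty": 0,"tz": -40,"rx": 0,"ry": 0,"rz": 0},{"tx": 0,"ty": 0,"tz": -40,"rx": 0,"ry": 0,"rz": 0},{"tx": 0,"ty": 0,"tz": -30,"rx": 0,"ry": 0,"rz": 0},{"tx": 0,"ty": 0,"tz": -15,"rx": 0,"ry": 0,"rz": 0},{"tx": 0,"ty": 0,"tz": -7,"rx": 0,"ry": 0,"rz": 0},{"tx": 0,"ty": 0,"tz": 0,"rx": 0,"ry": 0,"rz": 0},{"tx": 0,"ty": 0,"tz": 0,"rx": 0,"ry": 0,"rz": 0}])

```text
time: 12.55
tool_pos: [450.0, -31.0, 16.4]
tcp_rot: [3.14, 0.0, 1.646]
contact_force: [0.0, 0.0, 0.9]
grip_width: 91.6
finger_force: 0.0
```

Request:
carry_out(plan=[{"tx": 0,"ty": 0,"tz": 0,"rx": 0,"ry": 0,"rz": 0},{"tx": 0,"ty": 0,"tz": 0,"rx": 0,"ry": 0,"rz": 0},{"tx": 0,"ty": 0,"tz": 0,"rx": 0,"ry": 0,"rz": 0},{"tx": 0,"ty": 0,"tz": 0,"rx": 0,"ry": 0,"rz": 0},{"tx": 0,"ty": 0,"tz": 0,"rx": 0,"ry": 0,"rz": 0},{"tx": 0,"ty": 0,"tz": 0,"rx": 0,"ry": 0,"rz": 0},{"tx": 0,"ty": 0,"tz": 0,"rx": 0,"ry": 0,"rz": 0}], gripper=1)

```text
time: 13.25
tool_pos: [448.7, -30.9, 16.0]
tcp_rot: [-3.141, -0.0, 1.646]
contact_force: [-1.9, 0.0, 5.2]
grip_width: 60.1
finger_force: 30.0
```

Request:
carry_out(plan=[{"tx": 0,"ty": 0,"tz": 10,"rx": 0,"ry": 0,"rz": 0},{"tx": 0,"ty": 0,"tz": 40,"rx": 0,"ry": 0,"rz": 0},{"tx": 0,"ty": 0,"tz": 40,"rx": 0,"ry": 0,"rz": 0},{"tx": 30,"ty": 19,"tz": 0,"rx": 0,"ry": 0,"rz": -0.017},{"tx": 30,"ty": 19,"tz": 0,"rx": 0,"ry": 0,"rz": 0},{"tx": 31,"ty": 19,"tz": 0,"rx": 0,"ry": 0,"rz": 0},{"tx": 30,"ty": 19,"tz": 0,"rx": 0,"ry": 0,"rz": 0},{"tx": 31,"ty": 20,"tz": 0,"rx": 0,"ry": 0,"rz": 0},{"tx": 0,"ty": 0,"tz": -40,"rx": 0,"ry": 0,"rz": 0},{"tx": 0,"ty": 0,"tz": -40,"rx": 0,"ry": 0,"rz": 0},{"tx": 0,"ty": 0,"tz": -7,"rx": 0,"ry": 0,"rz": 0},{"tx": 0,"ty": 0,"tz": -2.5,"rx": 0,"ry": 0,"rz": 0}])

```text
time: 14.45
tool_pos: [600.2, 65.3, 16.1]
tcp_rot: [-3.139, -0.0, 1.629]
contact_force: [0.4, 0.3, -1.7]
grip_width: 60.0
finger_force: 30.0
```

Request:
carry_out(plan=[{"tx": 0,"ty": 0,"tz": 0,"rx": 0,"ry": 0,"rz": 0},{"tx": 0,"ty": 0,"tz": 0,"rx": 0,"ry": 0,"rz": 0},{"tx": 0,"ty": 0,"tz": 0,"rx": 0,"ry": 0,"rz": 0}])

```text
time: 14.75
tool_pos: [601.5, 65.0, 17.3]
tcp_rot: [3.14, 0.0, 1.629]
contact_force: [-0.9, 1.1, -1.5]
grip_width: 59.5
finger_force: 30.0
```

Request:
carry_out(plan=[{"tx": 0,"ty": 0,"tz": 0,"rx": 0,"ry": 0,"rz": 0},{"tx": 0,"ty": 0,"tz": 0,"rx": 0,"ry": 0,"rz": 0},{"tx": 0,"ty": 0,"tz": 0,"rx": 0,"ry": 0,"rz": 0},{"tx": 0,"ty": 0,"tz": 0,"rx": 0,"ry": 0,"rz": 0},{"tx": 0,"ty": 0,"tz": 0,"rx": 0,"ry": 0,"rz": 0},{"tx": 0,"ty": 0,"tz": 0,"rx": 0,"ry": 0,"rz": 0},{"tx": 0,"ty": 0,"tz": 20,"rx": 0,"ry": 0,"rz": 0},{"tx": 0,"ty": 0,"tz": 40,"rx": 0,"ry": 0,"rz": 0},{"tx": 0,"ty": 0,"tz": 40,"rx": 0,"ry": 0,"rz": 0},{"tx": 0,"ty": 0,"tz": 40,"rx": 0,"ry": 0,"rz": 0},{"tx": 0,"ty": 0,"tz": 40,"rx": 0,"ry": 0,"rz": 0},{"tx": 0,"ty": 0,"tz": 30,"rx": 0,"ry": 0,"rz": 0}], gripper=0)

```text
time: 15.95
tool_pos: [601.4, 65.1, 229.3]
tcp_rot: [3.139, 0.0, 1.629]
contact_force: [0.6, -0.1, 0.4]
grip_width: 92.2
finger_force: 0.0
```

Request:
carry_out(plan=[{"tx": -35,"ty": -20,"tz": 0,"rx": 0,"ry": 0,"rz": 0},{"tx": -40,"ty": -20,"tz": 0,"rx": 0,"ry": 0,"rz": 0},{"tx": -40,"ty": -20,"tz": 0,"rx": 0,"ry": 0,"rz": 0},{"tx": -35,"ty": 0,"tz": 0,"rx": 0,"ry": 0,"rz": 0},{"tx": 0,"ty": 0,"tz": 0,"rx": 0,"ry": 0,"rz": 0}])

```text
time: 16.45
tool_pos: [447.0, 5.1, 226.4]
tcp_rot: [-3.139, -0.0, 1.628]
contact_force: [-0.3, -0.4, -0.2]
grip_width: 91.9
finger_force: 0.0
```

```bash
python3 look.py w4
```

```text
16.45 [447.    5.1 226.4] [-3.139 -0.     1.628] [-0.16  0.2   1.72 -0.    1.22 -0.22]
```

View pics/w4b.png

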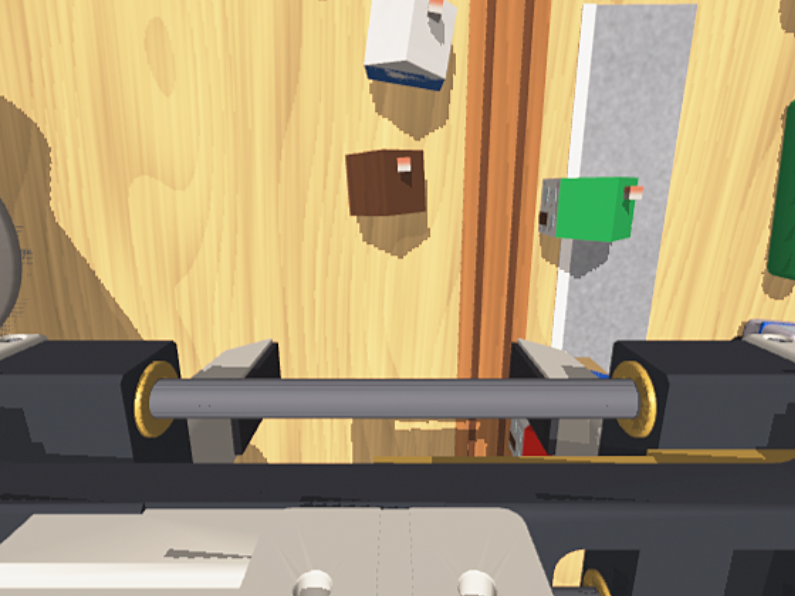

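House4 stands at (595,209) with its door towards the track. House5 is at (386,182) and house6 at (408,45), both with fronts to -x.

```bash
python3 - <<'E'
from h import *
m=dict(np.load('w4.npz')); im=cv2.imread('pics/w4.png')[:,:,::-1].copy()
house(im,m,'h5',(237,100,306,158)); house(im,m,'h6',(250,0,325,60)); house(im,m,'h4',(385,115,452,175))
print('line end',onplane(m,(590/1.42,3/1.42),0))
E
```

```text
h5 2239 rect42 [436.1  75.4] [58.5 48.2] ang deg 6.7 cen57 [436.  75.] x [405.1035   50.14393] [467.68222 100.73748] cam [444.  72. 384.]
h6 2553 rect42 [447.8 179. ] [49.  60.1] ang deg -5.7 cen57 [447. 174.] x [415.63953 151.69644] [479.44    201.37546] cam [444.  72. 384.]
h4 2220 rect42 [601.5  64.7] [59.7 48.1] ang deg 3.2 cen57 [594.  66.] x [571.0289    40.987156] [632.26874  90.26012] cam [444.  72. 384.]
line end [588.87757551 221.52173922   0.        ]
```

Request:
carry_out(plan=[{"tx": -7,"ty": 35,"tz": -20,"rx": 0,"ry": 0,"rz": 0.06},{"tx": -7,"ty": 35,"tz": -20,"rx": 0,"ry": 0,"rz": 0},{"tx": 0,"ty": 0,"tz": -40,"rx": 0,"ry": 0,"rz": 0},{"tx": 0,"ty": 0,"tz": -40,"rx": 0,"ry": 0,"rz": 0},{"tx": 0,"ty": 0,"tz": -40,"rx": 0,"ry": 0,"rz": 0},{"tx": 0,"ty": 0,"tz": -30,"rx": 0,"ry": 0,"rz": 0},{"tx": 0,"ty": 0,"tz": -15,"rx": 0,"ry": 0,"rz": 0},{"tx": 0,"ty": 0,"tz": -5,"rx": 0,"ry": 0,"rz": 0},{"tx": 0,"ty": 0,"tz": 0,"rx": 0,"ry": 0,"rz": 0},{"tx": 0,"ty": 0,"tz": 0,"rx": 0,"ry": 0,"rz": 0}])

```text
time: 17.5
tool_pos: [438.1, 75.2, 16.9]
tcp_rot: [3.14, 0.0, 1.689]
contact_force: [0.5, -0.5, 0.8]
grip_width: 92.0
finger_force: 0.0
```

Request:
carry_out(plan=[{"tx": 0,"ty": 0,"tz": 0,"rx": 0,"ry": 0,"rz": 0},{"tx": 0,"ty": 0,"tz": 0,"rx": 0,"ry": 0,"rz": 0},{"tx": 0,"ty": 0,"tz": 0,"rx": 0,"ry": 0,"rz": 0},{"tx": 0,"ty": 0,"tz": 0,"rx": 0,"ry": 0,"rz": 0},{"tx": 0,"ty": 0,"tz": 0,"rx": 0,"ry": 0,"rz": 0},{"tx": 0,"ty": 0,"tz": 0,"rx": 0,"ry": 0,"rz": 0},{"tx": 0,"ty": 0,"tz": 0,"rx": 0,"ry": 0,"rz": 0}], gripper=1)

```text
time: 18.2
tool_pos: [437.0, 75.1, 16.5]
tcp_rot: [3.141, 0.0, 1.689]
contact_force: [-1.2, -0.3, 5.6]
grip_width: 59.9
finger_force: 30.0
```

Request:
carry_out(plan=[{"tx": 0,"ty": 0,"tz": 10,"rx": 0,"ry": 0,"rz": 0},{"tx": 0,"ty": 0,"tz": 45,"rx": 0,"ry": 0,"rz": 0},{"tx": 0,"ty": 0,"tz": 45,"rx": 0,"ry": 0,"rz": 0},{"tx": 40,"ty": 11,"tz": 0,"rx": 0,"ry": 0,"rz": -0.06},{"tx": 41,"ty": 11,"tz": 0,"rx": 0,"ry": 0,"rz": 0},{"tx": 40,"ty": 11,"tz": 0,"rx": 0,"ry": 0,"rz": 0},{"tx": 40,"ty": 11,"tz": 0,"rx": 0,"ry": 0,"rz": 0},{"tx": 0,"ty": 0,"tz": 0,"rx": 0,"ry": 0,"rz": 0},{"tx": 0,"ty": 0,"tz": -45,"rx": 0,"ry": 0,"rz": 0},{"tx": 0,"ty": 0,"tz": -40,"rx": 0,"ry": 0,"rz": 0},{"tx": 0,"ty": 0,"tz": -10,"rx": 0,"ry": 0,"rz": 0},{"tx": 0,"ty": 0,"tz": -4,"rx": 0,"ry": 0,"rz": 0}])

```text
time: 19.4
tool_pos: [596.8, 119.0, 16.8]
tcp_rot: [-3.139, 0.0, 1.629]
contact_force: [0.5, -0.2, -0.0]
grip_width: 59.9
finger_force: 30.0
```

Request:
carry_out(plan=[{"tx": 0,"ty": 0,"tz": 0,"rx": 0,"ry": 0,"rz": 0},{"tx": 0,"ty": 0,"tz": 0,"rx": 0,"ry": 0,"rz": 0},{"tx": 0,"ty": 0,"tz": 0,"rx": 0,"ry": 0,"rz": 0}])

```text
time: 19.7
tool_pos: [599.0, 119.2, 19.1]
tcp_rot: [3.138, -0.0, 1.629]
contact_force: [0.2, -0.9, -0.9]
grip_width: 59.8
finger_force: 30.0
```

Request:
carry_out(plan=[{"tx": 0,"ty": 0,"tz": 0,"rx": 0,"ry": 0,"rz": 0},{"tx": 0,"ty": 0,"tz": 0,"rx": 0,"ry": 0,"rz": 0},{"tx": 0,"ty": 0,"tz": 0,"rx": 0,"ry": 0,"rz": 0},{"tx": 0,"ty": 0,"tz": 0,"rx": 0,"ry": 0,"rz": 0},{"tx": 0,"ty": 0,"tz": 0,"rx": 0,"ry": 0,"rz": 0},{"tx": 0,"ty": 0,"tz": 0,"rx": 0,"ry": 0,"rz": 0},{"tx": 0,"ty": 0,"tz": 20,"rx": 0,"ry": 0,"rz": 0},{"tx": 0,"ty": 0,"tz": 40,"rx": 0,"ry": 0,"rz": 0},{"tx": 0,"ty": 0,"tz": 40,"rx": 0,"ry": 0,"rz": 0},{"tx": 0,"ty": 0,"tz": 40,"rx": 0,"ry": 0,"rz": 0},{"tx": 0,"ty": 0,"tz": 40,"rx": 0,"ry": 0,"rz": 0},{"tx": 0,"ty": 0,"tz": 30,"rx": 0,"ry": 0,"rz": 0}], gripper=0)

```text
time: 20.9
tool_pos: [598.4, 119.2, 230.3]
tcp_rot: [3.139, -0.0, 1.629]
contact_force: [-0.2, -0.3, -0.0]
grip_width: 91.6
finger_force: 0.0
```

Request:
carry_out(plan=[{"tx": -35,"ty": 0,"tz": 0,"rx": 0,"ry": 0,"rz": 0},{"tx": -40,"ty": 0,"tz": 0,"rx": 0,"ry": 0,"rz": 0},{"tx": -40,"ty": 0,"tz": 0,"rx": 0,"ry": 0,"rz": 0},{"tx": -35,"ty": 0,"tz": 0,"rx": 0,"ry": 0,"rz": 0},{"tx": 0,"ty": 0,"tz": 0,"rx": 0,"ry": 0,"rz": 0}])

```text
time: 21.4
tool_pos: [443.9, 119.3, 227.5]
tcp_rot: [-3.139, -0.0, 1.63]
contact_force: [0.5, -0.0, -0.4]
grip_width: 91.6
finger_force: 0.0
```

```bash
python3 look.py w5; python3 - <<'E'
from h import *
m=dict(np.load('w5.npz')); im=cv2.imread('pics/w5.png')[:,:,::-1].copy()
print([np.round(proj(m,p)) for p in ((447,174,57),(598,119,57))])
a=proj(m,(447,174,57)).astype(int); house(im,m,'h6',(a[0]-45,max(0,a[1]-45),a[0]+45,a[1]+45))
a=proj(m,(598,119,57)).astype(int); house(im,m,'h5',(a[0]-45,max(0,a[1]-45),a[0]+45,a[1]+45))
E
```

```text
21.4 [443.9 119.3 227.5] [-3.139 -0.     1.63 ] [0.1  0.22 1.69 0.   1.23 0.04]
[array([284., 145.]), array([415., 203.])]
h6 2245 rect42 [447.4 176.7] [50.6 60.1] ang deg -5.6 cen57 [446. 178.] x [415.6111 151.563 ] [479.23886 203.47719] cam [440. 187. 386.]
h5 1992 rect42 [599.5 115.8] [58.8 55.4] ang deg 3.4 cen57 [592. 120.] x [568.7039    88.832726] [629.7958 143.9152] cam [440. 187. 386.]
```

Request:
carry_out(plan=[{"tx": 1,"ty": 30,"tz": -20,"rx": 0,"ry": 0,"rz": -0.08},{"tx": 0,"ty": 28,"tz": -20,"rx": 0,"ry": 0,"rz": -0.077},{"tx": 0,"ty": 0,"tz": -40,"rx": 0,"ry": 0,"rz": 0},{"tx": 0,"ty": 0,"tz": -40,"rx": 0,"ry": 0,"rz": 0},{"tx": 0,"ty": 0,"tz": -40,"rx": 0,"ry": 0,"rz": 0},{"tx": 0,"ty": 0,"tz": -30,"rx": 0,"ry": 0,"rz": 0},{"tx": 0,"ty": 0,"tz": -15,"rx": 0,"ry": 0,"rz": 0},{"tx": 0,"ty": 0,"tz": -6,"rx": 0,"ry": 0,"rz": 0},{"tx": 0,"ty": 0,"tz": 0,"rx": 0,"ry": 0,"rz": 0},{"tx": 0,"ty": 0,"tz": 0,"rx": 0,"ry": 0,"rz": 0}])

```text
time: 22.45
tool_pos: [450.1, 177.3, 16.9]
tcp_rot: [3.14, -0.0, 1.472]
contact_force: [-0.1, -0.2, 0.3]
grip_width: 91.8
finger_force: 0.0
```

Request:
carry_out(plan=[{"tx": 0,"ty": 0,"tz": 0,"rx": 0,"ry": 0,"rz": 0},{"tx": 0,"ty": 0,"tz": 0,"rx": 0,"ry": 0,"rz": 0},{"tx": 0,"ty": 0,"tz": 0,"rx": 0,"ry": 0,"rz": 0},{"tx": 0,"ty": 0,"tz": 0,"rx": 0,"ry": 0,"rz": 0},{"tx": 0,"ty": 0,"tz": 0,"rx": 0,"ry": 0,"rz": 0},{"tx": 0,"ty": 0,"tz": 0,"rx": 0,"ry": 0,"rz": 0},{"tx": 0,"ty": 0,"tz": 0,"rx": 0,"ry": 0,"rz": 0}], gripper=1)

```text
time: 23.15
tool_pos: [448.9, 177.1, 16.5]
tcp_rot: [-3.142, 0.0, 1.472]
contact_force: [-1.7, 0.7, 5.8]
grip_width: 59.4
finger_force: 30.0
```

Request:
carry_out(plan=[{"tx": 0,"ty": 0,"tz": 10,"rx": 0,"ry": 0,"rz": 0},{"tx": 0,"ty": 0,"tz": 45,"rx": 0,"ry": 0,"rz": 0},{"tx": 0,"ty": 0,"tz": 45,"rx": 0,"ry": 0,"rz": 0},{"tx": 36,"ty": -2,"tz": 0,"rx": 0,"ry": 0,"rz": 0.08},{"tx": 37,"ty": -2,"tz": 0,"rx": 0,"ry": 0,"rz": 0.077},{"tx": 36,"ty": -1,"tz": 0,"rx": 0,"ry": 0,"rz": 0},{"tx": 37,"ty": -1,"tz": 0,"rx": 0,"ry": 0,"rz": 0},{"tx": 0,"ty": 0,"tz": 0,"rx": 0,"ry": 0,"rz": 0},{"tx": 0,"ty": 0,"tz": -45,"rx": 0,"ry": 0,"rz": 0},{"tx": 0,"ty": 0,"tz": -40,"rx": 0,"ry": 0,"rz": 0},{"tx": 0,"ty": 0,"tz": -10,"rx": 0,"ry": 0,"rz": 0},{"tx": 0,"ty": 0,"tz": -4,"rx": 0,"ry": 0,"rz": 0}])

```text
time: 24.35
tool_pos: [593.9, 171.1, 16.8]
tcp_rot: [-3.139, 0.0, 1.629]
contact_force: [0.7, 0.1, -1.7]
grip_width: 59.3
finger_force: 30.0
```

Request:
carry_out(plan=[{"tx": 0,"ty": 0,"tz": 0,"rx": 0,"ry": 0,"rz": 0},{"tx": 0,"ty": 0,"tz": 0,"rx": 0,"ry": 0,"rz": 0},{"tx": 0,"ty": 0,"tz": 0,"rx": 0,"ry": 0,"rz": 0}])

```text
time: 24.65
tool_pos: [596.0, 171.3, 19.1]
tcp_rot: [3.138, -0.0, 1.629]
contact_force: [0.0, 0.1, -0.9]
grip_width: 59.9
finger_force: 30.0
```

Request:
carry_out(plan=[{"tx": 0,"ty": 0,"tz": 0,"rx": 0,"ry": 0,"rz": 0},{"tx": 0,"ty": 0,"tz": 0,"rx": 0,"ry": 0,"rz": 0},{"tx": 0,"ty": 0,"tz": 0,"rx": 0,"ry": 0,"rz": 0},{"tx": 0,"ty": 0,"tz": 0,"rx": 0,"ry": 0,"rz": 0},{"tx": 0,"ty": 0,"tz": 0,"rx": 0,"ry": 0,"rz": 0},{"tx": 0,"ty": 0,"tz": 0,"rx": 0,"ry": 0,"rz": 0},{"tx": 0,"ty": 0,"tz": 20,"rx": 0,"ry": 0,"rz": 0},{"tx": 0,"ty": 0,"tz": 40,"rx": 0,"ry": 0,"rz": 0},{"tx": 0,"ty": 0,"tz": 40,"rx": 0,"ry": 0,"rz": 0},{"tx": 0,"ty": 0,"tz": 40,"rx": 0,"ry": 0,"rz": 0},{"tx": 0,"ty": 0,"tz": 40,"rx": 0,"ry": 0,"rz": 0},{"tx": 0,"ty": 0,"tz": 30,"rx": 0,"ry": 0,"rz": 0}], gripper=0)

```text
time: 25.85
tool_pos: [595.4, 171.2, 230.3]
tcp_rot: [3.139, -0.0, 1.629]
contact_force: [0.9, -1.1, 0.0]
grip_width: 92.1
finger_force: 0.0
```

Request:
carry_out(plan=[{"tx": -13,"ty": -46,"tz": 0,"rx": 0,"ry": 0,"rz": -0.138},{"tx": -13,"ty": -46,"tz": 0,"rx": 0,"ry": 0,"rz": -0.138},{"tx": -13,"ty": -46,"tz": 0,"rx": 0,"ry": 0,"rz": -0.138},{"tx": -13,"ty": -46,"tz": 0,"rx": 0,"ry": 0,"rz": -0.138},{"tx": -13,"ty": -46,"tz": 0,"rx": 0,"ry": 0,"rz": -0.138},{"tx": -13,"ty": -46,"tz": 0,"rx": 0,"ry": 0,"rz": -0.138},{"tx": -13,"ty": -46,"tz": 0,"rx": 0,"ry": 0,"rz": -0.138},{"tx": -13,"ty": -46,"tz": 0,"rx": 0,"ry": 0,"rz": -0.138},{"tx": -13,"ty": -46,"tz": 0,"rx": 0,"ry": 0,"rz": -0.138},{"tx": -13,"ty": -46,"tz": 0,"rx": 0,"ry": 0,"rz": -0.138},{"tx": -13,"ty": -46,"tz": 0,"rx": 0,"ry": 0,"rz": -0.138},{"tx": -13,"ty": -46,"tz": 0,"rx": 0,"ry": 0,"rz": -0.138}])

```text
time: 27.05
tool_pos: [438.1, -382.7, 227.4]
tcp_rot: [3.141, -0.0, -0.033]
contact_force: [0.3, 0.5, 0.3]
grip_width: 91.8
finger_force: 0.0
```

Request:
carry_out(plan=[{"tx": 0,"ty": 0,"tz": 0,"rx": 0,"ry": 0,"rz": 0},{"tx": 0,"ty": 0,"tz": 0,"rx": 0,"ry": 0,"rz": 0}])

```text
time: 27.25
tool_pos: [438.3, -381.5, 226.8]
tcp_rot: [-3.141, 0.001, -0.029]
contact_force: [0.5, 1.2, -0.1]
grip_width: 91.7
finger_force: 0.0
```

```bash
python3 look.py w6; python3 - <<'E'
from h import *
S,m=snap('scene','scene1.png'); a=S[110:340,170:430]; b=cv2.resize(a[:,:,::-1],None,fx=2.3,fy=2.3,interpolation=cv2.INTER_CUBIC)
w=cv2.imread('pics/w6.png'); h=b.shape[0]
w=cv2.resize(w,(800-0,600)) if 0 else w
k=np.zeros((600,800,3),np.uint8)
b=cv2.resize(a[:,:,::-1],(400,354),interpolation=cv2.INTER_CUBIC); k[:354,:400]=b; w2=cv2.resize(w,(400,300)); k[:300,400:]=w2
c=cv2.resize(S[150:300,230:360][:,:,::-1],(260,300)); k[300:600,400:660]=c
cv2.imwrite('pics/k6.png',k)
E
```

```text
27.25 [ 438.3 -381.5  226.8] [-3.141e+00  1.000e-03 -2.900e-02] [-0.85  0.45  1.36  0.    1.33  0.75]
```

View pics/k6.png

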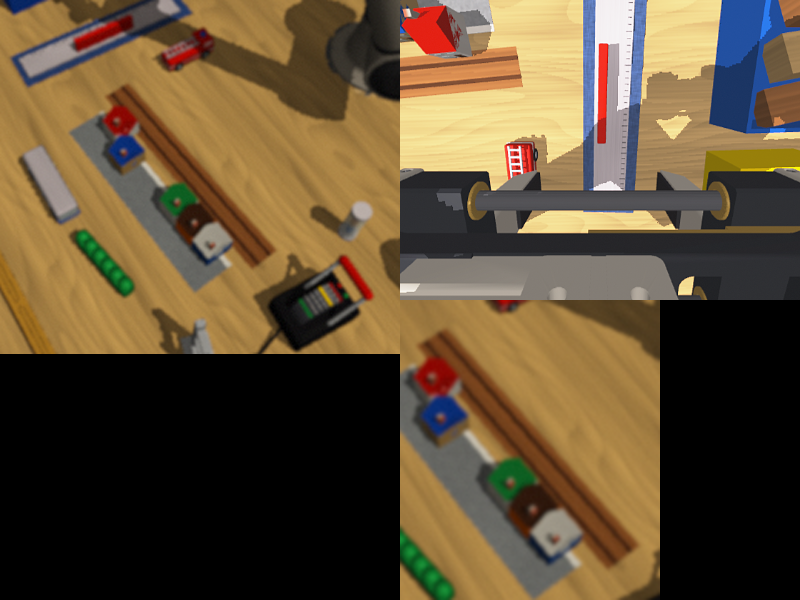

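The row stands, but house1 (red) looks turned and shifted towards the track in the wrist view (445,30), so it may have been knocked. The rib runs vertically at (603,93).

```bash
python3 - <<'E'
from h import *
m=dict(np.load('w6.npz')); im=cv2.imread('pics/w6.png')[:,:,::-1].copy()
house(im,m,'h1',(0,0,88,85))
b,c,s=big(box(red(im),270,50,300,210)); e=ends(b); print(s,[np.round(onplane(m,p,45),1) for p in (e[0],e[2],e[3])])
bb=cv2.minAreaRect(np.array([onplane(m,p,45)[:2] for p in np.argwhere(b>0)[:,::-1]],np.float32)); print('rib',bb)
bl=mask(im,(95,80,60),(130,255,255)); bl=box(bl,250,0,350,300)
for r in (20,60,100,140,180,220):
    x=np.nonzero(bl[r])[0]; print(r,[np.round(onplane(m,(v,r),3)[:2],1) for v in (x.min(),x.max())])
ms=bot.camera_model('scene'); S=cv2.imread('pics/scene1.png')[:,:,::-1].copy()
for k,p in (('h1',(248,188)),('h2',(253,210)),('h4',(287,240)),('h5',(297,252))):
    a=p; house(S,ms,k,(a[0]-17,a[1]-15,a[0]+17,a[1]+15))
E
```

```text
h1 3659 rect42 [ 602.6 -145. ] [60.2 79.8] ang deg 3.0 cen57 [ 599. -157.] x [ 571.9686 -185.2448] [ 633.3807  -104.59006] cam [ 507. -384.  385.]
[ 276   61   15  140 1678] [array([ 509.1, -390.2,   45. ]), array([ 577.4, -393.4,   45. ]), array([ 429.9, -386.5,   45. ])]
rib ((503.69207763671875, -389.9339904785156), (13.260565757751465, 147.6123504638672), 87.27596282958984)
20 [array([ 629.2, -364.3]), array([ 626.4, -461.2])]
60 [array([ 588.1, -362.4]), array([ 585.2, -460. ])]
100 [array([ 544.3, -360.4]), array([ 541.5, -457.5])]
140 [array([ 497.6, -358.2]), array([ 494.8, -454.8])]
180 [array([ 447.8, -355.9]), array([ 444.9, -453.2])]
220 [array([ 394.4, -353.4]), array([ 391.6, -450.2])]
h1 306 rect42 [ 602.1 -151.5] [63.6 70.6] ang deg 8.5 cen57 [ 607. -143.] x [ 571.1699  -188.97359] [ 634.7372  -115.44528] cam [ 905.  470. 1101.]
h2 217 rect42 [631.5 -87.2] [55.8 52.9] ang deg 6.1 cen57 [635. -78.] x [ 602.3715  -114.60361] [659.38654 -58.49117] cam [ 905.  470. 1101.]
h4 255 rect42 [602.9  64.7] [55.7 53.8] ang deg 4.8 cen57 [607.  71.] x [573.82715   37.356945] [631.527   93.2602] cam [ 905.  470. 1101.]
h5 441 rect42 [599.2 119.6] [86.8 72.1] ang deg 2.4 cen57 [599. 124.] x [554.7913   82.16271] [642.3454  154.20465] cam [ 905.  470. 1101.]
```

House1 is unchanged from before. The scene view puts house2 about 25 mm further back, at (631,-87), so house2 is the one that was knocked. I go back to look at it closely.

Request:
carry_out(plan=[{"tx": 15.6,"ty": 18.5,"tz": 0,"rx": 0,"ry": 0,"rz": 0.138},{"tx": 15.6,"ty": 18.5,"tz": 0,"rx": 0,"ry": 0,"rz": 0.138},{"tx": 15.6,"ty": 18.5,"tz": 0,"rx": 0,"ry": 0,"rz": 0.138},{"tx": 15.6,"ty": 18.5,"tz": 0,"rx": 0,"ry": 0,"rz": 0.138},{"tx": 15.6,"ty": 18.5,"tz": 0,"rx": 0,"ry": 0,"rz": 0.138},{"tx": 15.6,"ty": 18.5,"tz": 0,"rx": 0,"ry": 0,"rz": 0.138},{"tx": 15.6,"ty": 18.5,"tz": 0,"rx": 0,"ry": 0,"rz": 0.138},{"tx": 15.6,"ty": 18.5,"tz": 0,"rx": 0,"ry": 0,"rz": 0.138},{"tx": 15.6,"ty": 18.5,"tz": 0,"rx": 0,"ry": 0,"rz": 0.138},{"tx": 15.6,"ty": 18.5,"tz": 0,"rx": 0,"ry": 0,"rz": 0.138},{"tx": 15.6,"ty": 18.5,"tz": 0,"rx": 0,"ry": 0,"rz": 0.138},{"tx": 15.6,"ty": 18.5,"tz": 0,"rx": 0,"ry": 0,"rz": 0.138}])

```text
time: 28.55
tool_pos: [626.8, -155.9, 227.7]
tcp_rot: [3.141, -0.0, 1.638]
contact_force: [0.1, 0.3, 0.1]
grip_width: 91.7
finger_force: 0.0
```

Request:
carry_out(plan=[{"tx": 0,"ty": 0,"tz": 0,"rx": 0,"ry": 0,"rz": 0},{"tx": 0,"ty": 0,"tz": 0,"rx": 0,"ry": 0,"rz": 0}])

```text
time: 28.75
tool_pos: [626.2, -157.1, 227.3]
tcp_rot: [-3.141, 0.0, 1.63]
contact_force: [-0.8, 0.2, -0.8]
grip_width: 92.0
finger_force: 0.0
```

```bash
python3 look.py w7;  python3 - <<'E'
from h import *
m=dict(np.load('w7.npz')); im=cv2.imread('pics/w7.png')[:,:,::-1].copy()
for k,p in (('h1',(603,-153,57)),('h2',(631,-90,57)),('h4',(601,65,57))):
    a=proj(m,p).astype(int); house(im,m,k,(a[0]-50,max(0,a[1]-40),a[0]+50,a[1]+40))
E
```

```text
28.75 [ 626.2 -157.1  227.3] [-3.141  0.     1.63 ] [-0.36  0.57  1.15 -0.    1.42 -0.42]
h1 2149 rect42 [ 602.3 -155.1] [60. 53.] ang deg 3.4 cen57 [ 603. -151.] x [ 571.3783 -181.9285] [ 633.4031 -127.4696] cam [622. -90. 385.]
h2 2282 rect42 [629.5 -82.5] [59.2 48.7] ang deg 3.4 cen57 [629. -83.] x [ 599.2954  -106.84362] [660.3902   -57.698105] cam [622. -90. 385.]
h4 2 rect42 [605.7  34.2] [1. 0.] ang deg 3.4 cen57 [606.  29.] x [605.20074   34.191948] [606.2001   34.25096] cam [622. -90. 385.]
```

View pics/w7b.png

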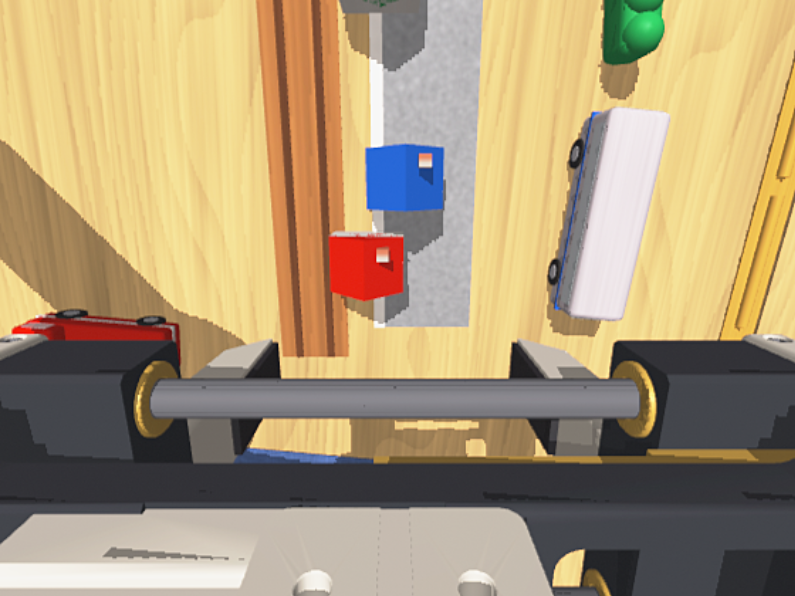

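House2 is at (405,178), square to the line but pushed back; its front is still about 8 mm before the line, so it can stay. Before going down I check the boxes' clearance near the mat.

```bash
python3 - <<'E'
from h import *
m=dict(np.load('w6.npz'))
for n,p in (('blue near base',(711,112)),('blue top-left',(725,5)),('yel',(706,152)),('yel2',(706,172))):
    q=((p[0]-400)*1.4,p[1]*1.4); print(n,[np.round(onplane(m,q,z)[:2]) for z in (0,40,80)])
E
```

```text
blue near base [array([ 470., -583.]), array([ 474., -562.]), array([ 478., -542.])]
blue top-left [array([ 637., -587.]), array([ 623., -566.]), array([ 610., -545.])]
yel [array([ 397., -581.]), array([ 408., -561.]), array([ 420., -540.])]
yel2 [array([ 357., -585.]), array([ 373., -564.]), array([ 388., -543.])]
```

Request:
carry_out(plan=[{"tx": -11,"ty": -19.4,"tz": 0,"rx": 0,"ry": 0,"rz": -0.14},{"tx": -11,"ty": -19.4,"tz": 0,"rx": 0,"ry": 0,"rz": -0.14},{"tx": -11,"ty": -19.4,"tz": 0,"rx": 0,"ry": 0,"rz": -0.14},{"tx": -11,"ty": -19.4,"tz": 0,"rx": 0,"ry": 0,"rz": -0.14},{"tx": -11,"ty": -19.4,"tz": 0,"rx": 0,"ry": 0,"rz": -0.14},{"tx": -11,"ty": -19.4,"tz": 0,"rx": 0,"ry": 0,"rz": -0.14},{"tx": -11,"ty": -19.4,"tz": 0,"rx": 0,"ry": 0,"rz": -0.14},{"tx": -11,"ty": -19.4,"tz": 0,"rx": 0,"ry": 0,"rz": -0.14},{"tx": -11,"ty": -19.4,"tz": 0,"rx": 0,"ry": 0,"rz": -0.14},{"tx": -11,"ty": -19.4,"tz": 0,"rx": 0,"ry": 0,"rz": -0.14},{"tx": -11,"ty": -19.4,"tz": 0,"rx": 0,"ry": 0,"rz": -0.14},{"tx": -11,"ty": -19.4,"tz": 0,"rx": 0,"ry": 0,"rz": -0.14}])

```text
time: 30.0
tool_pos: [492.8, -392.8, 227.7]
tcp_rot: [3.141, 0.0, -0.059]
contact_force: [-0.2, -0.4, -0.0]
grip_width: 91.6
finger_force: 0.0
```

Request:
carry_out(plan=[{"tx": 0,"ty": 0,"tz": 0,"rx": 0,"ry": 0,"rz": 0},{"tx": 0,"ty": 0,"tz": 0,"rx": 0,"ry": 0,"rz": 0}])

```text
time: 30.2
tool_pos: [493.5, -392.0, 227.4]
tcp_rot: [-3.141, -0.0, -0.051]
contact_force: [0.3, 0.5, 0.8]
grip_width: 91.8
finger_force: 0.0
```

Request:
carry_out(plan=[{"tx": 0,"ty": 2,"tz": -45,"rx": 0,"ry": 0,"rz": 0.003},{"tx": 0,"ty": 0,"tz": -45,"rx": 0,"ry": 0,"rz": 0},{"tx": 0,"ty": 0,"tz": -45,"rx": 0,"ry": 0,"rz": 0},{"tx": 0,"ty": 0,"tz": -35,"rx": 0,"ry": 0,"rz": 0},{"tx": 0,"ty": 0,"tz": -25,"rx": 0,"ry": 0,"rz": 0},{"tx": 0,"ty": 0,"tz": -10,"rx": 0,"ry": 0,"rz": 0},{"tx": 0,"ty": 0,"tz": -5,"rx": 0,"ry": 0,"rz": 0},{"tx": 0,"ty": 0,"tz": 0,"rx": 0,"ry": 0,"rz": 0},{"tx": 0,"ty": 0,"tz": 0,"rx": 0,"ry": 0,"rz": 0}])

```text
time: 31.1
tool_pos: [495.1, -390.3, 18.9]
tcp_rot: [3.14, -0.002, -0.048]
contact_force: [0.7, 0.1, 0.3]
grip_width: 91.8
finger_force: 0.0
```

Request:
carry_out(plan=[{"tx": 0,"ty": 0,"tz": -3,"rx": 0,"ry": 0,"rz": 0},{"tx": 0,"ty": 0,"tz": 0,"rx": 0,"ry": 0,"rz": 0},{"tx": 0,"ty": 0,"tz": 0,"rx": 0,"ry": 0,"rz": 0},{"tx": 0,"ty": 0,"tz": 0,"rx": 0,"ry": 0,"rz": 0},{"tx": 0,"ty": 0,"tz": 0,"rx": 0,"ry": 0,"rz": 0},{"tx": 0,"ty": 0,"tz": 0,"rx": 0,"ry": 0,"rz": 0},{"tx": 0,"ty": 0,"tz": 0,"rx": 0,"ry": 0,"rz": 0},{"tx": 0,"ty": 0,"tz": 0,"rx": 0,"ry": 0,"rz": 0},{"tx": 0,"ty": 0,"tz": 0,"rx": 0,"ry": 0,"rz": 0},{"tx": 0,"ty": 0,"tz": 0,"rx": 0,"ry": 0,"rz": 0},{"tx": 0,"ty": 0,"tz": 0,"rx": 0,"ry": 0,"rz": 0},{"tx": 0,"ty": 0,"tz": 0,"rx": 0,"ry": 0,"rz": 0}], gripper=1)

```text
time: 32.3
tool_pos: [494.2, -389.6, 14.3]
tcp_rot: [-3.142, 0.0, -0.048]
contact_force: [0.3, 0.7, 0.3]
grip_width: 14.2
finger_force: 30.0
```

Request:
carry_out(plan=[{"tx": 0,"ty": 0,"tz": 10,"rx": 0,"ry": 0,"rz": 0},{"tx": 0,"ty": 0,"tz": 30,"rx": 0,"ry": 0,"rz": 0},{"tx": 0,"ty": 0,"tz": 40,"rx": 0,"ry": 0,"rz": 0},{"tx": 0,"ty": 0,"tz": 40,"rx": 0,"ry": 0,"rz": 0},{"tx": 0,"ty": 0,"tz": 40,"rx": 0,"ry": 0,"rz": 0},{"tx": 0,"ty": 0,"tz": 0,"rx": 0,"ry": 0,"rz": 0}])

```text
time: 32.9
tool_pos: [496.4, -391.8, 181.7]
tcp_rot: [3.133, -0.009, -0.048]
contact_force: [1.2, -0.3, -0.8]
grip_width: 13.8
finger_force: 30.0
```

Request:
carry_out(plan=[{"tx": 0,"ty": 31,"tz": 0,"rx": 0,"ry": 0,"rz": 0.07},{"tx": 0,"ty": 31,"tz": 0,"rx": 0,"ry": 0,"rz": 0.145},{"tx": 0,"ty": 31,"tz": 0,"rx": 0,"ry": 0,"rz": 0.146},{"tx": 0,"ty": 31,"tz": 0,"rx": 0,"ry": 0,"rz": 0.146},{"tx": 0,"ty": 31,"tz": 0,"rx": 0,"ry": 0,"rz": 0.146},{"tx": 0,"ty": 31,"tz": 0,"rx": 0,"ry": 0,"rz": 0.146},{"tx": 0,"ty": 31,"tz": 0,"rx": 0,"ry": 0,"rz": 0.146},{"tx": 0,"ty": 31,"tz": 0,"rx": 0,"ry": 0,"rz": 0.146},{"tx": 0,"ty": 31,"tz": 0,"rx": 0,"ry": 0,"rz": 0.146},{"tx": 0,"ty": 31,"tz": 0,"rx": 0,"ry": 0,"rz": 0.146},{"tx": 0,"ty": 31,"tz": 0,"rx": 0,"ry": 0,"rz": 0.146},{"tx": 2,"ty": 31,"tz": 0,"rx": 0,"ry": 0,"rz": 0.148}])

```text
time: 34.1
tool_pos: [495.4, -16.4, 174.0]
tcp_rot: [-3.141, -0.0, 1.635]
contact_force: [0.2, 0.3, -1.9]
grip_width: 13.7
finger_force: 30.0
```

Request:
carry_out(plan=[{"tx": 0,"ty": 0,"tz": 0,"rx": 0,"ry": 0,"rz": 0},{"tx": 0,"ty": 0,"tz": 0,"rx": 0,"ry": 0,"rz": 0}])

```text
time: 34.3
tool_pos: [495.8, -17.3, 174.1]
tcp_rot: [-3.141, 0.0, 1.629]
contact_force: [0.2, 0.5, -2.9]
grip_width: 13.7
finger_force: 30.0
```

```bash
python3 look.py w8
```

```text
34.3 [495.8 -17.3 174.1] [-3.141  0.     1.629] [-0.19  0.34  1.68 -0.    1.12 -0.25]
```

View pics/w8b.png

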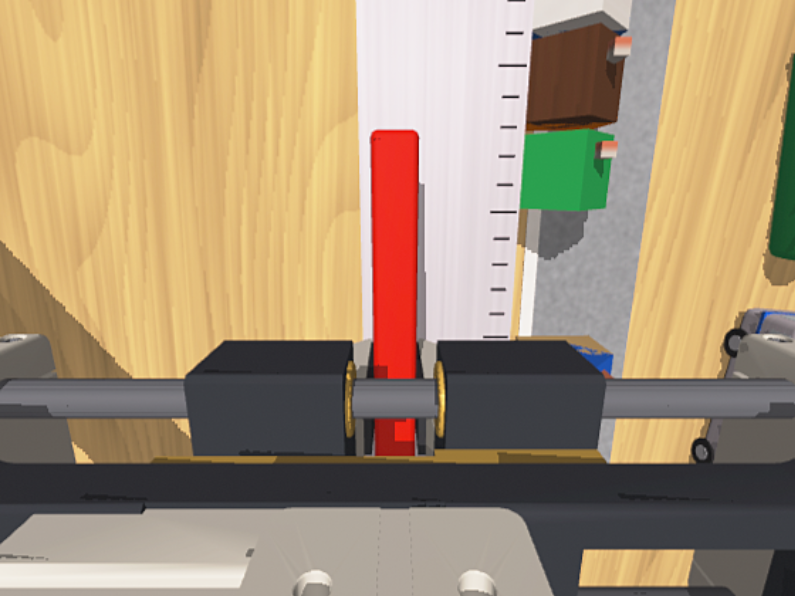

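The straightedge is held by its rib, with the working edge (530,35)–(514,337) facing the houses. I check its yaw and edge offset.

```bash
python3 - <<'E'
from h import *
m=dict(np.load('w8.npz')); im=cv2.imread('pics/w8.png')[:,:,::-1].copy()
p=np.array([495.8,-17.3]);z0=174.1-11.3
b,c,s=big(box(red(im),255,88,300,235)); 
L=[];
for r in range(100,230,6):
    x=np.nonzero(b[r])[0]; L.append((x.min(),x.max(),r))
for j,n in ((0,'ribL'),(1,'ribR')):
    W=np.array([onplane(m,(l[j]+ (0.5 if j else -0.5),l[2]),z0+42)[:2] for l in L]); f=np.polyfit(W[:,1],W[:,0],1); print(n,'yaw',-np.arctan(f[0]),'x at tcp y',np.polyval(f,p[1]))
w=mask(im,(0,0,170),(180,45,255)); h=cv2.cvtColor(im,cv2.COLOR_RGB2HSV)
E=[]
for r in list(range(30,88,4))+list(range(100,225,6)):
    x=365
    while x>0 and not w[r,x]: x-=1
    # rightmost white contiguous: walk right from 345
    x=345
    while x<380 and (h[r,x,1]<45): x+=1
    E.append((x-0.5,r))
W=np.array([onplane(m,e,z0+5)[:2] for e in E]); f=np.polyfit(W[:,1],W[:,0],1); res=W[:,0]-np.polyval(f,W[:,1]); k=abs(res)<1.5; f=np.polyfit(W[k,1],W[k,0],1)
print('edge yaw',-np.arctan(f[0]),'x at tcp y',np.polyval(f,p[1]),k.sum(),len(k),np.round(res,1))
E
```

```text
ribL yaw 0.05960902761175879 x at tcp y 489.2558399988906
ribR yaw 0.05691958134968905 x at tcp y 502.59218832651584
edge yaw 0.057578697599504486 x at tcp y 542.8933226964832 35 36 [ 0.7  0.8  0.9  0.5 -9.8  0.8  0.4  0.5  0.7  0.8  0.4  0.5  0.7  0.3
  0.9  0.3  0.5  0.2  0.4  0.1  0.3 -0.1  0.1  0.3  0.   0.2 -0.1  0.1
 -0.3 -0.1  0.1 -0.2 -0.  -0.4 -0.2 -0.5]
```

Request:
carry_out(plan=[{"tx": 0,"ty": 3,"tz": -40,"rx": 0,"ry": 0,"rz": 0},{"tx": 0,"ty": 0,"tz": -40,"rx": 0,"ry": 0,"rz": 0},{"tx": 0,"ty": 0,"tz": -40,"rx": 0,"ry": 0,"rz": 0},{"tx": 0,"ty": 0,"tz": -25,"rx": 0,"ry": 0,"rz": 0},{"tx": 0,"ty": 0,"tz": -8,"rx": 0,"ry": 0,"rz": 0},{"tx": 0,"ty": 0,"tz": 0,"rx": 0,"ry": 0,"rz": 0},{"tx": 0,"ty": 0,"tz": 0,"rx": 0,"ry": 0,"rz": 0},{"tx": 0,"ty": 0,"tz": 0,"rx": 0,"ry": 0,"rz": 0}])

```text
time: 35.15
tool_pos: [497.4, -15.1, 22.8]
tcp_rot: [3.138, 0.001, 1.628]
contact_force: [-0.5, -0.6, -2.5]
grip_width: 13.9
finger_force: 30.0
```

Request:
carry_out(plan=[{"tx": 0,"ty": 0,"tz": -5,"rx": 0,"ry": 0,"rz": 0},{"tx": 0,"ty": 0,"tz": -3,"rx": 0,"ry": 0,"rz": 0},{"tx": 0,"ty": 0,"tz": 0,"rx": 0,"ry": 0,"rz": 0},{"tx": 0,"ty": 0,"tz": 0,"rx": 0,"ry": 0,"rz": 0},{"tx": 0,"ty": 0,"tz": 0,"rx": 0,"ry": 0,"rz": 0}])

```text
time: 35.65
tool_pos: [496.3, -14.7, 13.4]
tcp_rot: [3.141, 0.0, 1.629]
contact_force: [-0.3, -0.3, -2.4]
grip_width: 13.5
finger_force: 30.0
```

Request:
carry_out(plan=[{"tx": 0,"ty": 0,"tz": -1,"rx": 0,"ry": 0,"rz": 0},{"tx": 0,"ty": 0,"tz": 0,"rx": 0,"ry": 0,"rz": 0},{"tx": 0,"ty": 0,"tz": 0,"rx": 0,"ry": 0,"rz": 0}])

```text
time: 35.95
tool_pos: [496.2, -14.7, 12.3]
tcp_rot: [3.142, 0.0, 1.629]
contact_force: [-0.7, 0.2, -2.5]
grip_width: 14.3
finger_force: 30.0
```

Request:
carry_out(plan=[{"tx": 8,"ty": 0.5,"tz": 0,"rx": 0,"ry": 0,"rz": 0},{"tx": 6,"ty": 0.3,"tz": 0,"rx": 0,"ry": 0,"rz": 0},{"tx": 4,"ty": 0.2,"tz": 0,"rx": 0,"ry": 0,"rz": 0},{"tx": 3,"ty": 0.2,"tz": 0,"rx": 0,"ry": 0,"rz": 0},{"tx": 3,"ty": 0.2,"tz": 0,"rx": 0,"ry": 0,"rz": 0},{"tx": 3,"ty": 0.2,"tz": 0,"rx": 0,"ry": 0,"rz": 0},{"tx": 3,"ty": 0.2,"tz": 0,"rx": 0,"ry": 0,"rz": 0},{"tx": 3,"ty": 0.2,"tz": 0,"rx": 0,"ry": 0,"rz": 0},{"tx": 3,"ty": 0.2,"tz": 0,"rx": 0,"ry": 0,"rz": 0},{"tx": 3,"ty": 0.2,"tz": 0,"rx": 0,"ry": 0,"rz": 0},{"tx": 3,"ty": 0.2,"tz": 0,"rx": 0,"ry": 0,"rz": 0}])

```text
time: 37.05
tool_pos: [537.8, -12.0, 12.1]
tcp_rot: [-3.14, -0.0, 1.629]
contact_force: [-3.1, 0.1, -1.9]
grip_width: 13.8
finger_force: 30.0
```

Request:
carry_out(plan=[{"tx": 3,"ty": 0.2,"tz": 0,"rx": 0,"ry": 0,"rz": 0},{"tx": 0,"ty": 0,"tz": 0,"rx": 0,"ry": 0,"rz": 0},{"tx": 0,"ty": 0,"tz": 0,"rx": 0,"ry": 0,"rz": 0}])

```text
time: 37.35
tool_pos: [541.8, -11.9, 12.4]
tcp_rot: [3.14, 0.0, 1.629]
contact_force: [-0.6, 0.6, -2.1]
grip_width: 14.1
finger_force: 30.0
```

```bash
python3 look.py w9
```

```text
37.35 [541.8 -11.9  12.4] [3.14  0.    1.629] [-0.16  0.63  1.72  0.    0.79 -0.22]
```

View pics/w9b.png

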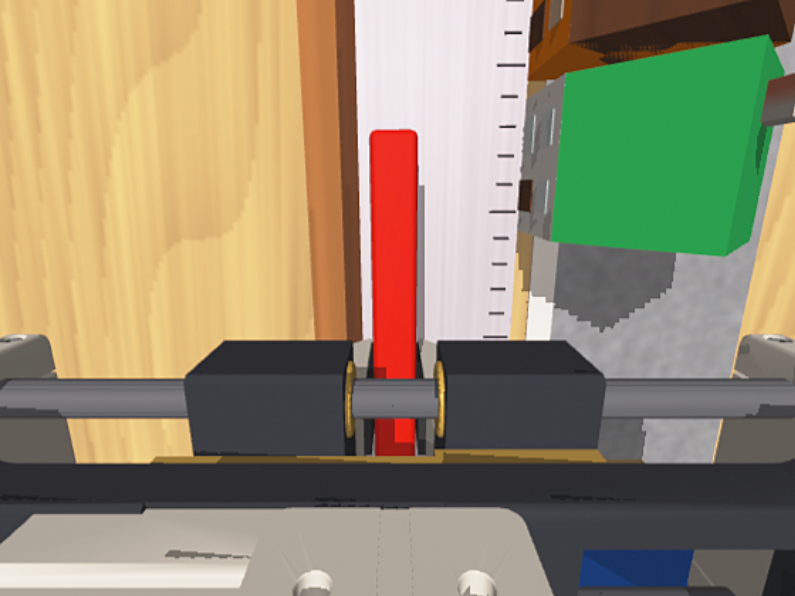

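The fronts of house4 and house5 lie against the edge. At row 320 the edge is at x≈513 and the white line spans 527–552. I measure the remaining gap.

```bash
cat > gap.py <<'E'
import sys
from h import *
n=sys.argv[1]; m=dict(np.load(n+'.npz')); im=cv2.imread('pics/%s.png'%n)[:,:,::-1].copy(); h=cv2.cvtColor(im,cv2.COLOR_RGB2HSV)
zt=float(sys.argv[2])-11.3+5
for r in range(204,236,4):
    row=h[r,355:395]; sat=row[:,1]; white=(sat<35)&(row[:,2]>190)
    x=355+np.nonzero(sat>70)[0]; e=x.min()-.5 if len(x) else np.nan
    q=355+np.nonzero(white)[0]; q=q[q>x.min()] if len(x) else q
    if len(x)==0 or len(q)==0: print(r,'?'); continue
    E=onplane(m,(e,r),zt);a=onplane(m,(q.min()-.5,r),0);b=onplane(m,(q.max()+.5,r),0)
    print(r,e,q.min(),q.max(),'edge',np.round(E[:2],1),'line',np.round(a[:2],1),np.round(b[:2],1),'gap',round((a[0]+b[0])/2-E[0]-0.058*(E[1]-a[1]),2))
E
python3 gap.py w9 12.4
python3 - <<'E'
from h import *
for n in('w4','w7'):
    m=dict(np.load(n+'.npz')); im=cv2.imread('pics/%s.png'%n)[:,:,::-1].copy()
    h=cv2.cvtColor(im,cv2.COLOR_RGB2HSV); P=[]
    for y in np.arange(-200,215,6):
        u=proj(m,(602.6-.058*y,y,0)); c,r=int(round(u[0])),int(round(u[1]))
        if not(2<r<235): continue
        q=c-12+np.nonzero((h[r,c-12:c+13,1]<35)&(h[r,c-12:c+13,2]>215))[0]
        if 5<=len(q)<=10 and q.max()-q.min()==len(q)-1: P.append(onplane(m,(q.mean(),r),0)[:2])
    P=np.array(P); 
    if len(P)>3: f=np.polyfit(P[:,1],P[:,0],1); print(n,len(P),f,P[:,1].min(),P[:,1].max())
E
```

```text
204 ?
208 360.5 373 374 edge [587.1  16.7] line [596.   15.6] [597.1  15.7] gap 9.39
212 360.5 373 383 edge [587.4  14.4] line [596.3  13.2] [602.8  13.6] gap 12.06
216 359.5 372 389 edge [587.1  12. ] line [596.1  10.8] [606.7  11.4] gap 14.15
220 359.5 372 388 edge [587.4   9.6] line [596.4   8.3] [606.5   8.9] gap 13.9
224 359.5 372 388 edge [587.7   7.2] line [596.7   5.9] [606.8   6.4] gap 13.95
228 359.5 371 388 edge [588.    4.8] line [596.5   3.3] [607.2   4. ] gap 13.7
232 358.5 371 387 edge [587.8   2.4] line [596.8   0.8] [607.    1.4] gap 14.03
w4 31 [-6.23553905e-02  6.02122125e+02] -50.51798589386317 213.7287274900764
w7 13 [-8.26855106e-02  6.01028483e+02] -151.87028866010263 9.568429966811848
```

Request:
carry_out(plan=[{"tx": 2,"ty": 0.1,"tz": 0,"rx": 0,"ry": 0,"rz": 0.002},{"tx": 2,"ty": 0.1,"tz": 0,"rx": 0,"ry": 0,"rz": 0},{"tx": 2,"ty": 0.1,"tz": 0,"rx": 0,"ry": 0,"rz": 0},{"tx": 2,"ty": 0.2,"tz": 0,"rx": 0,"ry": 0,"rz": 0},{"tx": 2,"ty": 0.1,"tz": 0,"rx": 0,"ry": 0,"rz": 0},{"tx": 2,"ty": 0.1,"tz": 0,"rx": 0,"ry": 0,"rz": 0},{"tx": 1,"ty": 0.1,"tz": 0,"rx": 0,"ry": 0,"rz": 0},{"tx": 0.8,"ty": 0,"tz": 0,"rx": 0,"ry": 0,"rz": 0},{"tx": 0,"ty": 0,"tz": 0,"rx": 0,"ry": 0,"rz": 0},{"tx": 0,"ty": 0,"tz": 0,"rx": 0,"ry": 0,"rz": 0},{"tx": 0,"ty": 0,"tz": 0,"rx": 0,"ry": 0,"rz": 0}])

```text
time: 38.5
tool_pos: [554.6, -11.0, 12.3]
tcp_rot: [-3.141, -0.0, 1.631]
contact_force: [-5.8, 0.0, 0.7]
grip_width: 13.8
finger_force: 30.0
```

```bash
python3 look.py w10; python3 gap.py w10 12.4; python3 - <<'E'
from h import *
im=cv2.imread('pics/w10.png'); h=cv2.cvtColor(im,cv2.COLOR_BGR2HSV)
for r in (220,228): print([tuple(int(v) for v in h[r,x]) for x in range(352,384,2)])
E
```

```text
38.5 [554.6 -11.   12.3] [-3.141 -0.     1.631] [-0.16  0.65  1.68  0.    0.81 -0.22]
204 ?
208 ?
212 ?
216 ?
220 ?
224 ?
228 ?
232 ?
[(135, 34, 30), (128, 73, 14), (170, 13, 232), (170, 10, 225), (15, 8, 243), (17, 7, 243), (13, 7, 243), (17, 7, 249), (150, 3, 161), (135, 3, 165), (140, 5, 165), (160, 5, 167), (150, 3, 167), (170, 5, 170), (150, 3, 168), (135, 3, 167)]
[(169, 12, 225), (166, 12, 227), (171, 11, 226), (172, 12, 225), (20, 6, 244), (15, 6, 243), (15, 6, 243), (15, 10, 245), (150, 2, 164), (140, 4, 171), (165, 3, 169), (173, 6, 167), (150, 3, 169), (120, 1, 171), (150, 3, 170), (150, 5, 168)]
```

Request:
carry_out(plan=[{"tx": 0.8,"ty": 0,"tz": 0,"rx": 0,"ry": 0,"rz": 0},{"tx": 0.8,"ty": 0.1,"tz": 0,"rx": 0,"ry": 0,"rz": 0},{"tx": 0,"ty": 0,"tz": 0,"rx": 0,"ry": 0,"rz": 0},{"tx": 0,"ty": 0,"tz": 0,"rx": 0,"ry": 0,"rz": 0},{"tx": 0,"ty": 0,"tz": 0,"rx": 0,"ry": 0,"rz": 0}])

```text
time: 39.05
tool_pos: [556.2, -10.9, 12.2]
tcp_rot: [-3.141, -0.0, 1.631]
contact_force: [-4.4, -0.1, -0.7]
grip_width: 13.6
finger_force: 30.0
```

```bash
python3 look.py w11; python3 - <<'E'
from h import *
m=dict(np.load('w11.npz')); im=cv2.imread('pics/w11.png'); h=cv2.cvtColor(im,cv2.COLOR_BGR2HSV)
for r in range(204,236,4):
    v=h[r,350:385].astype(int); e=[x for x in range(4,34) if 100<v[x-1,0] and v[x,0]<40 and v[x,2]>235]; l=[x for x in range(4,34) if v[x-1,2]>225 and v[x,2]<200]
    if e and l:
        E=onplane(m,(350+e[0]-.5,r),6);L=onplane(m,(350+l[-1]-.5,r),0); print(r,350+e[0],350+l[-1],'edge->line centre',round(L[0]-5-E[0]-.058*(E[1]-L[1]),2))
E
```

```text
39.05 [556.2 -10.9  12.2] [-3.141 -0.     1.631] [-0.16  0.65  1.68  0.    0.81 -0.22]
204 361 366 edge->line centre -0.38
212 361 365 edge->line centre -0.93
216 360 365 edge->line centre -0.35
220 360 365 edge->line centre -0.33
228 359 364 edge->line centre -0.32
232 359 364 edge->line centre -0.3
```

Request:
carry_out(plan=[{"tx": -3,"ty": -0.2,"tz": 0,"rx": 0,"ry": 0,"rz": 0},{"tx": -8,"ty": -0.5,"tz": 0,"rx": 0,"ry": 0,"rz": 0},{"tx": -15,"ty": -0.9,"tz": 1,"rx": 0,"ry": 0,"rz": 0},{"tx": -20,"ty": -1.2,"tz": 2,"rx": 0,"ry": 0,"rz": 0},{"tx": -20,"ty": -1.2,"tz": 10,"rx": 0,"ry": 0,"rz": 0},{"tx": 0,"ty": 0,"tz": 35,"rx": 0,"ry": 0,"rz": 0},{"tx": 0,"ty": 0,"tz": 40,"rx": 0,"ry": 0,"rz": 0},{"tx": 0,"ty": 0,"tz": 40,"rx": 0,"ry": 0,"rz": 0},{"tx": 0,"ty": 0,"tz": 35,"rx": 0,"ry": 0,"rz": 0},{"tx": 0,"ty": 0,"tz": 0,"rx": 0,"ry": 0,"rz": 0},{"tx": 0,"ty": 0,"tz": 0,"rx": 0,"ry": 0,"rz": 0}])

```text
time: 40.2
tool_pos: [490.7, -15.0, 175.6]
tcp_rot: [3.139, 0.0, 1.631]
contact_force: [-0.7, 0.0, -2.5]
grip_width: 13.7
finger_force: 30.0
```

Request:
carry_out(plan=[{"tx": 0,"ty": -31,"tz": 0,"rx": 0,"ry": 0,"rz": -0.07},{"tx": 0,"ty": -31,"tz": 0,"rx": 0,"ry": 0,"rz": -0.146},{"tx": 0,"ty": -31,"tz": 0,"rx": 0,"ry": 0,"rz": -0.146},{"tx": 0,"ty": -31,"tz": 0,"rx": 0,"ry": 0,"rz": -0.146},{"tx": 0,"ty": -31,"tz": 0,"rx": 0,"ry": 0,"rz": -0.146},{"tx": 0,"ty": -31,"tz": 0,"rx": 0,"ry": 0,"rz": -0.146},{"tx": 0,"ty": -31,"tz": 0,"rx": 0,"ry": 0,"rz": -0.146},{"tx": 0,"ty": -31,"tz": 0,"rx": 0,"ry": 0,"rz": -0.146},{"tx": 0,"ty": -31,"tz": 0,"rx": 0,"ry": 0,"rz": -0.146},{"tx": 0,"ty": -31,"tz": 0,"rx": 0,"ry": 0,"rz": -0.146},{"tx": 0,"ty": -31,"tz": 0,"rx": 0,"ry": 0,"rz": -0.146},{"tx": 0,"ty": -31,"tz": 0,"rx": 0,"ry": 0,"rz": -0.147}])

```text
time: 41.4
tool_pos: [489.7, -387.6, 172.5]
tcp_rot: [-3.139, 0.003, -0.053]
contact_force: [1.3, -0.3, -1.3]
grip_width: 13.9
finger_force: 30.0
```

Request:
carry_out(plan=[{"tx": 0,"ty": 0,"tz": 0,"rx": 0,"ry": 0,"rz": 0},{"tx": 0,"ty": 0,"tz": 0,"rx": 0,"ry": 0,"rz": 0},{"tx": 0,"ty": 0,"tz": 0,"rx": 0,"ry": 0,"rz": 0}])

```text
time: 41.7
tool_pos: [490.2, -385.8, 173.7]
tcp_rot: [-3.139, 0.002, -0.045]
contact_force: [-0.2, -0.3, -2.4]
grip_width: 13.7
finger_force: 30.0
```

Request:
carry_out(plan=[{"tx": 4,"ty": -3.8,"tz": -40,"rx": 0,"ry": 0,"rz": -0.003},{"tx": 0,"ty": 0,"tz": -40,"rx": 0,"ry": 0,"rz": 0},{"tx": 0,"ty": 0,"tz": -40,"rx": 0,"ry": 0,"rz": 0},{"tx": 0,"ty": 0,"tz": -20,"rx": 0,"ry": 0,"rz": 0},{"tx": 0,"ty": 0,"tz": -10,"rx": 0,"ry": 0,"rz": 0},{"tx": 0,"ty": 0,"tz": -4,"rx": 0,"ry": 0,"rz": 0},{"tx": 0,"ty": 0,"tz": 0,"rx": 0,"ry": 0,"rz": 0},{"tx": 0,"ty": 0,"tz": 0,"rx": 0,"ry": 0,"rz": 0},{"tx": 0,"ty": 0,"tz": 0,"rx": 0,"ry": 0,"rz": 0},{"tx": 0,"ty": 0,"tz": 0,"rx": 0,"ry": 0,"rz": 0}])

```text
time: 42.7
tool_pos: [495.0, -391.2, 22.3]
tcp_rot: [3.14, -0.001, -0.049]
contact_force: [-0.3, -0.1, -1.6]
grip_width: 13.7
finger_force: 30.0
```

Request:
carry_out(plan=[{"tx": 0,"ty": 1,"tz": -4,"rx": 0,"ry": 0,"rz": 0},{"tx": 0,"ty": 0,"tz": -2,"rx": 0,"ry": 0,"rz": 0},{"tx": 0,"ty": 0,"tz": -1.5,"rx": 0,"ry": 0,"rz": 0},{"tx": 0,"ty": 0,"tz": 0,"rx": 0,"ry": 0,"rz": 0},{"tx": 0,"ty": 0,"tz": 0,"rx": 0,"ry": 0,"rz": 0},{"tx": 0,"ty": 0,"tz": 0,"rx": 0,"ry": 0,"rz": 0}])

```text
time: 43.3
tool_pos: [494.4, -389.6, 14.3]
tcp_rot: [-3.141, 0.0, -0.049]
contact_force: [-2.3, 2.4, 5.3]
grip_width: 13.8
finger_force: 30.0
```

Request:
carry_out(plan=[{"tx": 0,"ty": 0,"tz": 0,"rx": 0,"ry": 0,"rz": 0},{"tx": 0,"ty": 0,"tz": 0,"rx": 0,"ry": 0,"rz": 0},{"tx": 0,"ty": 0,"tz": 0,"rx": 0,"ry": 0,"rz": 0},{"tx": 0,"ty": 0,"tz": 0,"rx": 0,"ry": 0,"rz": 0},{"tx": 0,"ty": 0,"tz": 0,"rx": 0,"ry": 0,"rz": 0},{"tx": 0,"ty": 0,"tz": 0,"rx": 0,"ry": 0,"rz": 0},{"tx": 0,"ty": 0,"tz": 0,"rx": 0,"ry": 0,"rz": 0},{"tx": 0,"ty": 0,"tz": 15,"rx": 0,"ry": 0,"rz": 0},{"tx": 0,"ty": 0,"tz": 40,"rx": 0,"ry": 0,"rz": 0},{"tx": 0,"ty": 0,"tz": 45,"rx": 0,"ry": 0,"rz": 0},{"tx": 0,"ty": 0,"tz": 45,"rx": 0,"ry": 0,"rz": 0},{"tx": 0,"ty": 0,"tz": 45,"rx": 0,"ry": 0,"rz": 0}], gripper=0)

```text
time: 44.5
tool_pos: [494.4, -389.6, 207.1]
tcp_rot: [3.141, -0.001, -0.049]
contact_force: [0.4, -1.4, -0.3]
grip_width: 91.7
finger_force: 0.0
```

Request:
carry_out(plan=[{"tx": 5,"ty": 15,"tz": 11,"rx": 0,"ry": 0,"rz": 0.138},{"tx": 5,"ty": 15,"tz": 11,"rx": 0,"ry": 0,"rz": 0.138},{"tx": 5,"ty": 15,"tz": 11,"rx": 0,"ry": 0,"rz": 0.138},{"tx": 5,"ty": 15,"tz": 11,"rx": 0,"ry": 0,"rz": 0.138},{"tx": 5,"ty": 15,"tz": 11,"rx": 0,"ry": 0,"rz": 0.138},{"tx": 5,"ty": 15,"tz": 11,"rx": 0,"ry": 0,"rz": 0.138},{"tx": 5,"ty": 15,"tz": 11,"rx": 0,"ry": 0,"rz": 0.138},{"tx": 5,"ty": 15,"tz": 11,"rx": 0,"ry": 0,"rz": 0.138},{"tx": 5,"ty": 15,"tz": 11,"rx": 0,"ry": 0,"rz": 0.138},{"tx": 5,"ty": 15,"tz": 11,"rx": 0,"ry": 0,"rz": 0.138},{"tx": 5,"ty": 15,"tz": 11,"rx": 0,"ry": 0,"rz": 0.138},{"tx": 5,"ty": 15,"tz": 11,"rx": 0,"ry": 0,"rz": 0.138}])

```text
time: 45.7
tool_pos: [554.4, -209.0, 337.6]
tcp_rot: [3.14, 0.001, 1.613]
contact_force: [0.3, -0.5, -0.7]
grip_width: 91.8
finger_force: 0.0
```

Request:
carry_out(plan=[{"tx": 0,"ty": 0,"tz": 0,"rx": 0,"ry": 0,"rz": 0},{"tx": 0,"ty": 0,"tz": 0,"rx": 0,"ry": 0,"rz": 0}])

```text
time: 45.9
tool_pos: [554.4, -209.9, 336.4]
tcp_rot: [3.141, 0.001, 1.604]
contact_force: [-0.7, 0.2, -0.9]
grip_width: 92.0
finger_force: 0.0
```

```bash
python3 look.py w12
```

```text
45.9 [ 554.4 -209.9  336.4] [3.141e+00 1.000e-03 1.604e+00] [-0.49  0.42  1.11 -0.    1.61 -0.52]
```

View pics/w12b.png

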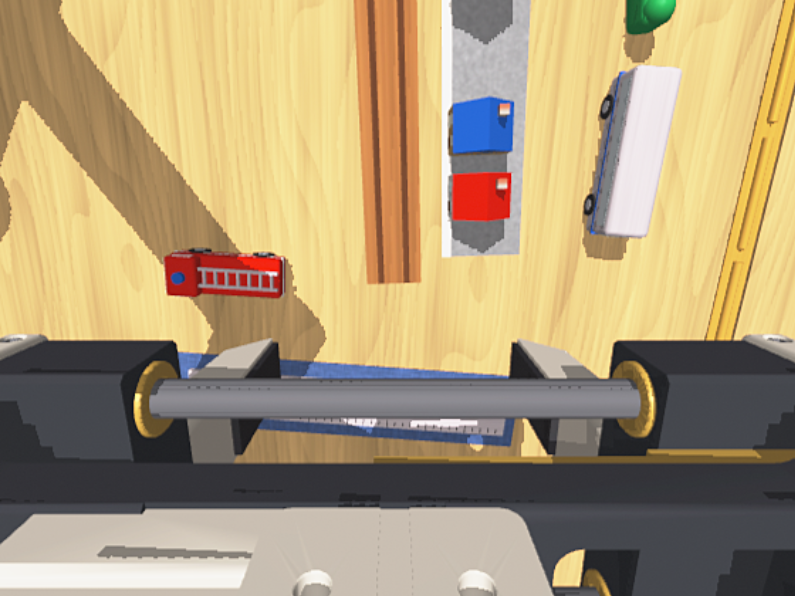

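House1 and house2 stand on the line, fronts aligned at x≈450, and the ruler is back on the mat. I move towards the controller and check the other three numerically on the way.

Request:
carry_out(plan=[{"tx": 0,"ty": 45,"tz": -5,"rx": 0,"ry": 0,"rz": 0},{"tx": 0,"ty": 45,"tz": -5,"rx": 0,"ry": 0,"rz": 0},{"tx": 0,"ty": 45,"tz": -5,"rx": 0,"ry": 0,"rz": 0},{"tx": 0,"ty": 45,"tz": -5,"rx": 0,"ry": 0,"rz": 0},{"tx": 0,"ty": 45,"tz": -5,"rx": 0,"ry": 0,"rz": 0},{"tx": 0,"ty": 25,"tz": -5,"rx": 0,"ry": 0,"rz": 0},{"tx": 0,"ty": 0,"tz": 0,"rx": 0,"ry": 0,"rz": 0},{"tx": 0,"ty": 0,"tz": 0,"rx": 0,"ry": 0,"rz": 0}])

```text
time: 46.75
tool_pos: [554.4, 39.6, 305.3]
tcp_rot: [-3.141, 0.001, 1.606]
contact_force: [0.3, 0.2, -0.2]
grip_width: 91.8
finger_force: 0.0
```

```bash
python3 look.py w13;  python3 - <<'E'
from h import *
for n,L in (('w12',(('h1',(634,-153,57)),('h2',(638,-85,57)))),('w13',(('h4',(630,65,57)),('h5',(626,119,57)),('h6',(623,171,57))))):
    m=dict(np.load(n+'.npz')); im=cv2.imread('pics/%s.png'%n)[:,:,::-1].copy()
    for k,p in L:
        a=proj(m,p).astype(int); c=np.array([onplane(m,a,42)[:2]]); house(im,m,k,(a[0]-26,max(0,a[1]-26),a[0]+26,a[1]+26))
        mk=big(box(ROOF[k](im),a[0]-26,max(0,a[1]-26),a[0]+26,a[1]+26))[0]
        # front eave: left boundary per row, at z=42, local x
        E=[]
        for r in np.nonzero(mk.any(1))[0][4:-4]:
            w=onplane(m,(np.nonzero(mk[r])[0].min()-.5,r),42); d=w[:2]-[602.5,1.4]; E.append((d[1],d[0]*.998+d[1]*.06))
        E=np.array(E); print('   front local x',round(np.median(E[:,1]),1),'slope',np.round(np.polyfit(*E.T,1)[0],3))
    e=[]
    h=cv2.cvtColor(im,cv2.COLOR_RGB2HSV)
    for y in np.arange(-210,215,5):
        u=proj(m,(602.6-.06*y,y,0)); c,r=int(round(u[0])),int(round(u[1]))
        if not(2<r<235): continue
        q=c-9+np.nonzero((h[r,c-9:c+10,1]<35)&(h[r,c-9:c+10,2]>215))[0]
        if 4<=len(q)<=9: w=onplane(m,(q.mean(),r),0); d=w[:2]-[602.5,1.4]; e.append((y,d[0]*.998+d[1]*.06))
    print(n,'line local x',np.round(e,1).tolist()[:14])
E
```

```text
46.75 [554.4  39.6 305.3] [-3.141e+00  1.000e-03  1.606e+00] [-0.07  0.35  1.29 -0.    1.5  -0.1 ]
h1 1321 rect42 [ 642.1 -148.7] [60.5 48.5] ang deg 1.9 cen57 [ 639. -148.] x [ 611.71545 -173.12946] [ 672.571   -123.73561] cam [ 552. -142.  494.]
   front local x 1.0 slope -0.002
h2 1444 rect42 [638.1 -79.6] [58.8 50.4] ang deg 3.9 cen57 [634. -83.] x [ 607.41644 -106.3324 ] [668.76404  -54.072327] cam [ 552. -142.  494.]
   front local x 0.6 slope 0.023
w12 line local x [[-210.0, -0.4], [-205.0, -0.4], [-200.0, -0.4], [-195.0, -0.4], [-190.0, -0.4], [-185.0, -1.3], [-180.0, -1.3], [-175.0, -2.1], [-170.0, -2.9], [-165.0, -2.9], [-160.0, -2.9], [-155.0, -3.0], [-150.0, -3.0], [-145.0, -3.0]]
h4 1374 rect42 [628.7  66.5] [58.2 49. ] ang deg 3.1 cen57 [625.  68.] x [598.43896   42.149574] [658.8252   91.69752] cam [552. 107. 463.]
   front local x 0.5 slope -0.002
h5 1495 rect42 [625.4 122.5] [58.  48.2] ang deg 3.6 cen57 [622. 121.] x [595.01215  97.72681] [654.973  147.0768] cam [552. 107. 463.]
   front local x 1.7 slope -0.027
h6 2216 rect42 [624.4 173.5] [69.5 61.7] ang deg 2.0 cen57 [621. 175.] x [588.67    143.72888] [660.2037 205.4039] cam [552. 107. 463.]
   front local x -1.0 slope -0.28
w13 line local x [[-50.0, -0.5], [-45.0, -0.5], [-40.0, -0.5], [-35.0, -0.5], [-30.0, -0.5], [-25.0, -0.5], [-20.0, -0.5], [-15.0, -0.5], [-10.0, -0.5], [-5.0, -0.5], [0.0, -0.5], [5.0, -0.5], [10.0, -0.5], [15.0, -0.5]]
```

Request:
carry_out(plan=[{"tx": -12,"ty": 43,"tz": -10,"rx": 0,"ry": 0,"rz": -0.04},{"tx": -12,"ty": 43,"tz": -10,"rx": 0,"ry": 0,"rz": -0.04},{"tx": -12,"ty": 43,"tz": -10,"rx": 0,"ry": 0,"rz": -0.04},{"tx": -12,"ty": 43,"tz": -10,"rx": 0,"ry": 0,"rz": -0.035},{"tx": -12,"ty": 43,"tz": -10,"rx": 0,"ry": 0,"rz": 0},{"tx": -12,"ty": 43,"tz": -10,"rx": 0,"ry": 0,"rz": 0},{"tx": -12,"ty": 43,"tz": -10,"rx": 0,"ry": 0,"rz": 0},{"tx": -13,"ty": 42,"tz": -10,"rx": 0,"ry": 0,"rz": 0},{"tx": 0,"ty": 0,"tz": 0,"rx": 0,"ry": 0,"rz": 0},{"tx": 0,"ty": 0,"tz": 0,"rx": 0,"ry": 0,"rz": 0}])

```text
time: 47.8
tool_pos: [458.2, 382.4, 225.3]
tcp_rot: [-3.141, 0.001, 1.451]
contact_force: [-0.5, -0.4, -0.1]
grip_width: 91.7
finger_force: 0.0
```

Request:
carry_out(plan=[{"tx": 0,"ty": 0,"tz": -40,"rx": 0,"ry": 0,"rz": 0},{"tx": 0,"ty": 0,"tz": -40,"rx": 0,"ry": 0,"rz": 0},{"tx": 0,"ty": 0,"tz": -25,"rx": 0,"ry": 0,"rz": 0},{"tx": 0,"ty": 0,"tz": -10,"rx": 0,"ry": 0,"rz": 0},{"tx": 0,"ty": 0,"tz": -6,"rx": 0,"ry": 0,"rz": 0},{"tx": -1,"ty": 0,"tz": 0,"rx": 0,"ry": 0,"rz": 0},{"tx": 0,"ty": 0,"tz": 0,"rx": 0,"ry": 0,"rz": 0}])

```text
time: 48.5
tool_pos: [457.6, 383.3, 106.4]
tcp_rot: [3.139, -0.002, 1.451]
contact_force: [-0.6, -0.1, -0.7]
grip_width: 91.9
finger_force: 0.0
```

Request:
carry_out(plan=[{"tx": 0,"ty": 0,"tz": 0,"rx": 0,"ry": 0,"rz": 0},{"tx": 0,"ty": 0,"tz": 0,"rx": 0,"ry": 0,"rz": 0},{"tx": 0,"ty": 0,"tz": 0,"rx": 0,"ry": 0,"rz": 0},{"tx": 0,"ty": 0,"tz": 0,"rx": 0,"ry": 0,"rz": 0},{"tx": 0,"ty": 0,"tz": 0,"rx": 0,"ry": 0,"rz": 0},{"tx": 0,"ty": 0,"tz": 0,"rx": 0,"ry": 0,"rz": 0},{"tx": 0,"ty": 0,"tz": 0,"rx": 0,"ry": 0,"rz": 0},{"tx": 0,"ty": 0,"tz": 0,"rx": 0,"ry": 0,"rz": 0},{"tx": 0,"ty": 0,"tz": 0,"rx": 0,"ry": 0,"rz": 0},{"tx": 0,"ty": 0,"tz": 0,"rx": 0,"ry": 0,"rz": 0},{"tx": 0,"ty": 0,"tz": 0,"rx": 0,"ry": 0,"rz": 0},{"tx": 0,"ty": 0,"tz": 0,"rx": 0,"ry": 0,"rz": 0}], gripper=1)

```text
time: 49.7
tool_pos: [457.3, 383.2, 104.8]
tcp_rot: [3.14, -0.0, 1.452]
contact_force: [3.5, -0.6, -1.2]
grip_width: 16.8
finger_force: 30.0
```

Request:
carry_out(plan=[{"tx": 5.6,"ty": -0.7,"tz": 4.4,"rx": 0,"ry": 0,"rz": 0},{"tx": 5.8,"ty": -0.7,"tz": 3.9,"rx": 0,"ry": 0,"rz": 0},{"tx": 6.2,"ty": -0.7,"tz": 3.4,"rx": 0,"ry": 0,"rz": 0},{"tx": 6.4,"ty": -0.8,"tz": 3.1,"rx": 0,"ry": 0,"rz": 0},{"tx": 6.6,"ty": -0.8,"tz": 2.5,"rx": 0,"ry": 0,"rz": 0},{"tx": 6.8,"ty": -0.8,"tz": 2,"rx": 0,"ry": 0,"rz": 0},{"tx": 4.6,"ty": -0.6,"tz": 1.1,"rx": 0,"ry": 0,"rz": 0},{"tx": 4.6,"ty": -0.5,"tz": 0.8,"rx": 0,"ry": 0,"rz": 0},{"tx": 0,"ty": 0,"tz": 0,"rx": 0,"ry": 0,"rz": 0},{"tx": 0,"ty": 0,"tz": 0,"rx": 0,"ry": 0,"rz": 0},{"tx": 0,"ty": 0,"tz": 0,"rx": 0,"ry": 0,"rz": 0}])

```text
time: 50.8
tool_pos: [502.9, 378.0, 127.5]
tcp_rot: [-3.141, -0.001, 1.452]
contact_force: [-3.2, 0.1, 6.0]
grip_width: 17.3
finger_force: 30.0
```

Request:
carry_out(plan=[{"tx": 1.2,"ty": -0.1,"tz": -0.5,"rx": 0,"ry": 0,"rz": 0},{"tx": 0,"ty": 0,"tz": 0,"rx": 0,"ry": 0,"rz": 0},{"tx": 0,"ty": 0,"tz": 0,"rx": 0,"ry": 0,"rz": 0},{"tx": 0,"ty": 0,"tz": 0,"rx": 0,"ry": 0,"rz": 0}])

```text
time: 51.2
tool_pos: [503.9, 377.9, 127.5]
tcp_rot: [-3.141, -0.001, 1.452]
contact_force: [-5.5, 0.8, 7.8]
grip_width: 17.1
finger_force: 30.0
```

Request:
carry_out(plan=[{"tx": 0,"ty": 0,"tz": 0,"rx": 0,"ry": 0,"rz": 0},{"tx": 0,"ty": 0,"tz": 0,"rx": 0,"ry": 0,"rz": 0},{"tx": 0,"ty": 0,"tz": 0,"rx": 0,"ry": 0,"rz": 0},{"tx": 0,"ty": 0,"tz": 0,"rx": 0,"ry": 0,"rz": 0},{"tx": 0,"ty": 0,"tz": 0,"rx": 0,"ry": 0,"rz": 0},{"tx": 0,"ty": 0,"tz": 0,"rx": 0,"ry": 0,"rz": 0},{"tx": 0,"ty": 0,"tz": 15,"rx": 0,"ry": 0,"rz": 0},{"tx": 0,"ty": 0,"tz": 35,"rx": 0,"ry": 0,"rz": 0},{"tx": 0,"ty": 0,"tz": 40,"rx": 0,"ry": 0,"rz": 0},{"tx": 0,"ty": 0,"tz": 40,"rx": 0,"ry": 0,"rz": 0},{"tx": 0,"ty": -30,"tz": 0,"rx": 0,"ry": 0,"rz": 0},{"tx": 0,"ty": -30,"tz": 0,"rx": 0,"ry": 0,"rz": 0}], gripper=0)

```text
time: 52.4
tool_pos: [504.7, 317.6, 257.0]
tcp_rot: [3.139, -0.002, 1.453]
contact_force: [0.8, -0.4, -0.6]
grip_width: 91.6
finger_force: 0.0
```

```bash
python3 look.py w14; python3 - <<'E'
from h import *
k=np.zeros((560,800,3),np.uint8); k[:420,:560]=cv2.imread('pics/w14.png')
S,m=snap('side'); k[300:560,520:800]=S[120:380,140:420][:,:,::-1]; cv2.imwrite('pics/k14.png',k)
m=dict(np.load('w14.npz')); im=cv2.imread('pics/w14.png')[:,:,::-1].copy()
a=proj(m,(504,376,144)).astype(int); b,c,s=big(box(red(im),a[0]-40,max(0,a[1]-80),a[0]+40,a[1]+80)); e=ends(b); print(s,[np.round(onplane(m,p,144),1) for p in (e[0],e[2],e[3])])
E
```

```text
52.4 [504.7 317.6 257. ] [ 3.139e+00 -2.000e-03  1.453e+00] [ 0.43  0.45  1.27 -0.    1.42  0.55]
[ 252   94   28   99 2124] [array([502.9, 376.9, 144. ]), array([507.3, 416.7, 144. ]), array([498. , 332.7, 144. ])]
```

View pics/k14.png

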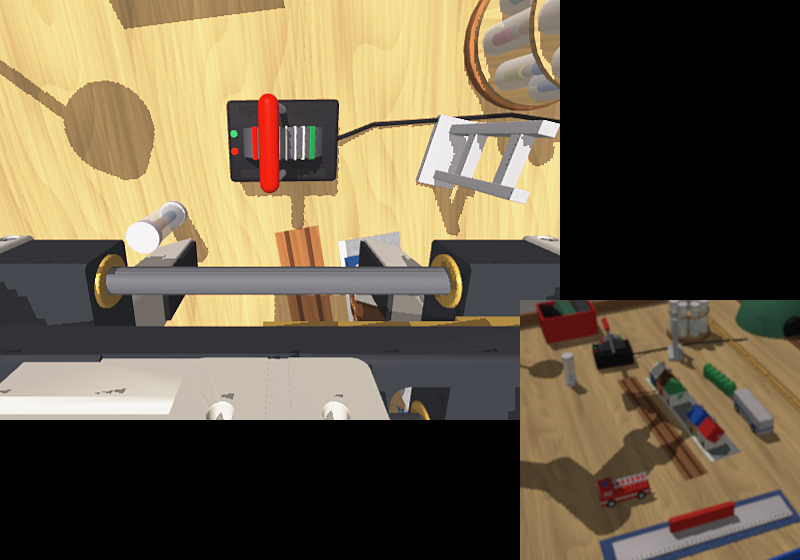

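The handle sits over the yellow mark, at about 0.54–0.55 rad. In the side view the row is straight, the ruler is on its mat and the other toys are untouched. I hand in the job.

```bash
python3 -c "
from plant import bot
print(bot.close_job())"
```

```text
the job is handed in; nothing more can be done
None
```

I handed the job in at about 52 s: all five houses present stand doors to the track (four fronts measured within 2 mm of the white line, house6 judged by eye), the straightedge is on its mat, and the throttle, idle until then, is at slow (about 0.54–0.55 rad).

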